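# Set up the nested melting crucible from the back of the bench rack

## Robot

A 6-joint arm with a two-finger parallel gripper is mounted at the origin on the work surface. World frame = base frame: x ahead of the robot, y to its left, z up, the work surface at z = 0. Lengths are in m, angles in rad, forces in N, time in s.
With the tool pointing down it reaches from about 0.375 to 0.9 m from the base axis. Payload 3.1 kg.
Tool frame: the origin (TCP) lies at the very end of the fingers, on their centre line; the grasp point (between the pads) lies 19 mm behind it; z points along the fingers, y is the line along which they close (so a half turn about z gives the same grasp; the last joint's range is limited). The gripper opens to 87 mm and grips with 3 to 60 N. Pads are 19 mm wide; open, the fingers measure 117 mm over their backs; the gripper's body (75 mm by 190 mm) begins 51 mm behind the grasp point.
Start: joints at [-1.321, 0.527, 1.433, -0, 1.181, -0.178], TCP at [0.259, -0.569, 0.223] pointing down, gripper open.
Joint ranges: [-3.08, 3.08], [-0.75, 2.2], [0.22, 2.44], [-1.43, 4.57], [0, 2.65], [-2.85, 2.85]. Speed limits (rad/s): [2.79, 2.79, 3.14, 3.14, 3.14, 3.14].

## Interface

Orientations are given as a unit quaternion [x, y, z, w].
In Python, from rig import robot gives the robot as it stands. The module is installed in compiled form; this text tells all that it offers.
- The arm moves only by the tool play_rows, never from a script. Its argument "steps" is one flat list of numbers, 5 for each row, row after row: the opening, from -1 (shut) to 1 (fully open), then the shift along the tool's x, y, z as a fraction of full scale, then the turn about the tool's z as a fraction of full scale. In form: [claw, tx, ty, tz, twist, claw, tx, ty, tz, twist, ...]. A call has exactly 10 rows; each row shifts and turns the commanded pose from where the row before left it, along the tool's axes as they then stand; what a row does not reach is not made up. Full scale, the value 1, is 0.03 m for a shift and 0.1 rad for a turn. A row lasts 1/10 s, in which the tool goes at most 50 mm and 8.59 degrees, less where a joint would pass 70% of its speed; a pose out of reach is approached as far as the arm can. A call with a number of a shift or a turn outside -1 to 1 is refused whole. A call with a gripper value outside its range is refused whole. The fingers move at their own pace and stop on an object; "grip_force" is the grip in N (left out, the last holds). Time passes only in rows, so rows that do not move let the fingers close, or fill a call up. It gives the time, the measured TCP pose, the force, the opening and the grip force at its end, in the units of the state.
- robot.get_obs(): the state, without advancing time (a new reading comes with each control period).
- robot.camera(name): name is "side" or "top"; returns a dict with "image" (420x560x3 uint8, red, green, blue), "mtx" (3x3 intrinsics, pixels), "rvec" (rotation vector, rad) and "tvec" (3), from world to camera coordinates, as OpenCV has them. Camera axes: x right, y down, z forward; pixel columns grow to the right and rows downward; lengths in m; the calibration is good to about 2 mm. A picture is of the moment at which its call begins. There is no depth.
- robot.hand_in(): hands the job in; it is judged then, once.
The state is a dict: "time": time; "q": joint angles; "joint_velocities": joint speeds; "joint_torque": joint torques, N m; "position": TCP position; "tool_rot": TCP orientation; "ft_force": force on the tool from outside, world axes, zero at the start; "moment": the same for the moment, N m; "grip_width": finger opening in m; "grip_force": force on a finger pad.
Only numpy, scipy, OpenCV 4.12 (cv2) and the standard library are available. Lean on these libraries where they do the work, as an engineer would, in place of code of your own. Each camera call takes 0.05 s, during which the arm holds its last target. There are 200 camera calls.

## Task

At the back of the wooden rack two white cups stand behind a steel flask and a punch block: first clear the flask and the punch block onto the steel tray, both standing there together, then set the wide guard cup fully home in the dark crucible and after it the tall narrow melting cup fully home inside the guard cup. Finally put the flask and the punch block back in the rack, each on the very spot where it stood at the start. Keep these four things upright throughout and leave the ring cone on the tray where it is.

Things in the scene. Friction and masses are not known exactly. Their poses are not given: they have to be found in the camera images.
- rack: Fixed pale wood rack, origin on the table, z up. Board 4 mm thick, x -78 to 102, y -100 to 100 mm. Walls along x (10 mm thick, at y -90, 0, 90, x -2 to 76, tops at z 54) form two 80 mm bays, open in front (-x) and behind. One white cup in each, near x 32, y 45 or -45; about 10 mm before the cup, near x -37, y 45 or -45, stands the flask or the punch block. Which stands where varies, in both rows.
- tray: Fixed shallow steel tray, 190 (x) x 210 mm (y) outside, walls 4 mm thick, rim 10 mm high, floor 4 mm thick. Origin at the centre of its underside, z up. Its half towards -x is empty; the ring cone stands in the +x half.
- crucible: Fixed dark graphite crucible on a pale firebrick 120 x 120 x 30 mm. Origin at the centre of the brick's underside, z up along the crucible's axis. Tapered inside: floor at z = 36 mm (radius 21), rim at z = 64 mm (radius 29). The seated guard cup has its origin at z = 36 mm, 2 mm play all round, 22 mm standing out above the rim.
- flask: Loose bright steel casting flask: plain open tube, 50 mm outer diameter, 41 mm bore, 80 mm tall, about 0.3 kg, standing upright. Origin at the centre of its underside, z along its axis.
- punch_block: Loose dark wooden block 44 x 44 x 55 mm with four thin steel punches standing in its top (to 89 mm high, all within 18 mm of the axis in x and y), about 0.25 kg. Origin at the centre of its underside, x and y square to its sides (about square to the rack at the start), z up.
- guard_cup: Loose white ceramic cup, the wider and shorter one: tapered, outer radius 19 mm at the foot, 27.5 mm at 30 mm height, 28.5 mm at the rim; 50 mm tall, wall 3.5 mm, floor 5 mm thick, about 0.14 kg. Origin at the centre of its underside, z up along its axis.
- melting_cup: Loose white ceramic cup, the narrower and taller one: tapered, outer radius 14.9 mm at the foot, 20.5 mm at 30 mm height, 21.5 mm at the rim; 68 mm tall, wall 3 mm, about 0.10 kg. Origin at the centre of its underside, z up. Seated in the guard cup its origin is 5 mm above the guard cup's, 2 mm play at the foot, 23 mm standing out above the guard cup's rim.
- ring_cone: Loose small wooden cone with two rings on it, 40 mm wide at the foot, 65 mm tall, standing on the tray near x = 50 mm of the tray and y from -50 to +50 mm. To be left alone. Origin at the centre of its underside.

How it is judged:
By the outcome, as a careful person would: the job done as asked, in the order asked, and still so for the second after the job is handed in, with the robot touching nothing.
It also fails if it takes over 141 s, if anything falls off the work surface, if the arm or the gripper's body presses on something with over 40 N, if the wrist force passes 120 N, or if a joint passes its speed limit or range.

## Working session

There is one attempt and no reset: what is moved stays moved. The work goes in short steps, Python scripts to look and compute and a tool call to move; the robot and the scene stay as the last step left them, time stands still between calls to the robot, and variables do not carry over. Pictures are saved under pics/ and viewed, at most 14 in all, crops included, and the job is handed in when it is done.

Besides the shell and the picture viewer there is one more tool, called after "Call:" as name(argument=value, ...), one argument or row to a line, values as JSON. play_rows: Moves the arm, as the interface text tells. Shift numbers are shares of 0.03 m and turn numbers shares of 0.1 rad, none past 1 either way. Its arguments: {"type":"object","properties":{"steps":{"type":"array"},"grip_force":{"type":"number"}},"required":["steps"]}

```bash
mkdir -p pics; cat > h.py <<'E'
import numpy as np, cv2
from rig import robot
def cam(n):
    c=robot.camera(n); R=cv2.Rodrigues(np.array(c["rvec"],float))[0]; t=np.array(c["tvec"],float).ravel()
    return c["image"],np.array(c["mtx"],float),R,t
def plane(px,K,R,t,z):
    d=R.T@np.linalg.inv(K)@np.array([px[0],px[1],1.]); o=-R.T@t
    return o+d*(z-o[2])/d[2]
def proj(P,K,R,t):
    p=K@(R@np.array(P)+t); return p[:2]/p[2]
E
python3 - <<'E'
from h import *
for n in("side","top"):
    im,K,R,t=cam(n); cv2.imwrite(f"pics/{n}0.png",im[:,:,::-1]); np.savez(f"{n}0.npz",im=im,K=K,R=R,t=t)
    print(n,K[0,0],-R.T@t, R[2])
o=robot.get_obs(); print(o["time"],o["position"],o["tool_rot"],o["grip_width"],o["ft_force"])
E
```

```text
side 422.56437609896034 [0.35938846 0.64408173 0.58875673] [ 0.21310566 -0.73602773 -0.64253339]
top 536.4281936848352 [ 0.26444562 -0.02945241  1.39056185] [ 0.2062381   0.01984817 -0.97830052]
0.1 [ 0.25916831 -0.56800817  0.22166127] [ 9.77206356e-01  2.12289358e-01 -4.86641448e-05 -9.81429861e-04] 0.0866299572344811 [-0.41814828  0.75751522 -0.13054411]
```

View pics/side0.png

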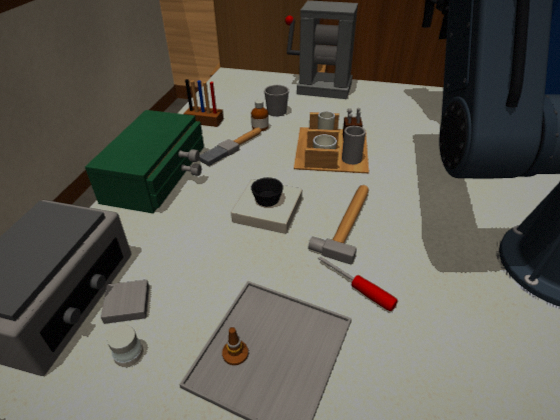

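View pics/top0.png

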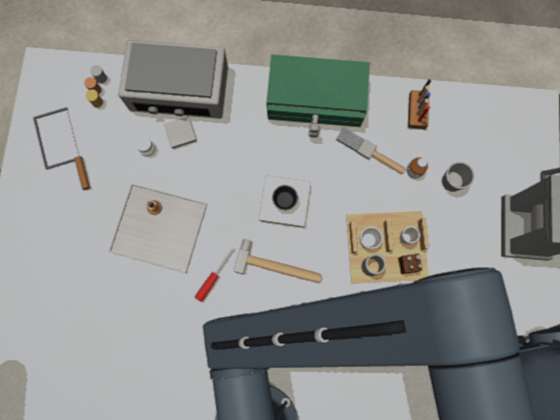

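The side view shows the tray at about (270,355), the crucible at (267,193) and the rack at (333,148). In the top view, the guard cup is at (371,238) with the flask in front of it at (375,265). The melting cup is at (410,236) with the punch block in front of it at (411,263). The crucible is at (285,198), and the tray at (158,228) with its cone at (153,206).

```bash
python3 - <<'E'
from h import *
T=np.load("top0.npz");S=np.load("side0.npz")
t=T["im"][190:300,330:450,::-1]; s=S["im"][95:185,280:385,::-1]
a=cv2.resize(t,None,fx=5,fy=5,interpolation=2); b=cv2.resize(s,None,fx=5.5,fy=5.5,interpolation=2)
cv2.imwrite("pics/t1.png",a);cv2.imwrite("pics/s1.png",b)
g=lambda D,p,z:plane(p,D["K"],D["R"],D["t"],z).round(4)
for n,p,z in(("guard",(371,238),.054),("flask",(375,265),.08),("melt",(410,236),.072),("block",(411,263),.06),("cruc",(285,198),.064),("tray",(158,228),.01),("cone",(153,206),.03)):
    print(n,g(T,p,z))
E
```

```text
guard [ 0.4785 -0.2448  0.054 ]
flask [ 0.4089 -0.2537  0.08  ]
melt [ 0.489 -0.338  0.072]
block [ 0.4238 -0.3457  0.06  ]
cruc [ 0.5602 -0.0211  0.064 ]
tray [0.4638 0.3024 0.01  ]
cone [0.517  0.3181 0.03  ]
```

View pics/t1.png

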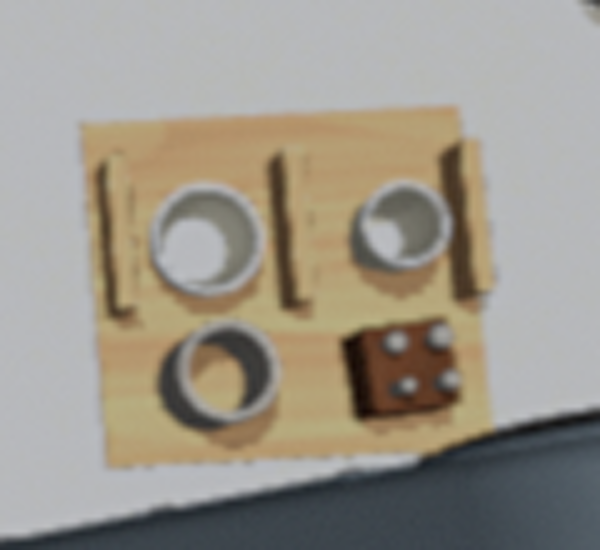

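View pics/s1.png

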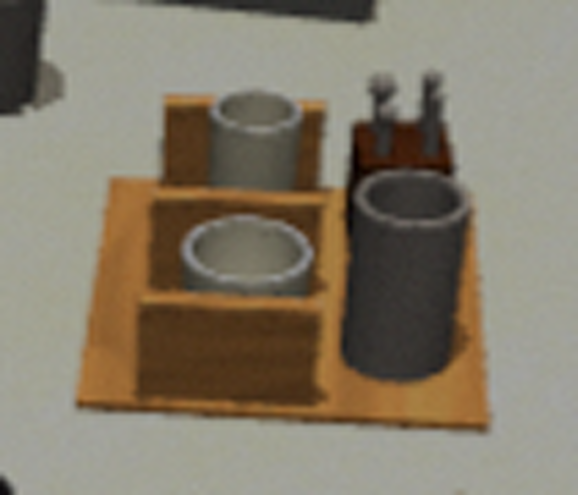

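The crops show four things, with these crop pixels:

| Thing | Top crop | Side crop |
|---|---|---|
| Guard rim | (206,240) | (247,249) |
| Melting cup rim | (404,226) | (256,111) |
| Flask rim | (228,371) | (412,199) |
| Block top face | about (412,368) | – |

Next I triangulate these and look closely at the crucible and tray.

```bash
cat >> h.py <<'E'
def tri(p,q,A,B):
    P=[D["K"]@np.c_[D["R"],D["t"]] for D in(A,B)]
    X=cv2.triangulatePoints(P[0],P[1],np.array(p,float),np.array(q,float)).ravel(); return X[:3]/X[3]
E
python3 - <<'E'
from h import *
T=np.load("top0.npz");S=np.load("side0.npz")
ct=lambda p:((p[0]+.5)/5-.5+330,(p[1]+.5)/5-.5+190)
cs=lambda p:((p[0]+.5)/5.5-.5+280,(p[1]+.5)/5.5-.5+95)
g=lambda D,p,z:plane(p,D["K"],D["R"],D["t"],z)
for n,p,q,z in(("guard",(206,240),(247,249),.054),("melt",(404,226),(256,111),.072),("flask",(228,371),(412,199),.084),("blocktop nearcorner/left",(362,333),(448,174),.059),("rackcornerBL",(82,124),(79,407),.004),("rack FL",(106,467),(488,428),.004)):
    print(n,tri(ct(p),cs(q),T,S).round(4),g(T,ct(p),z).round(4),g(S,cs(q),z).round(4))
for p in((82,124),(460,107),(106,467)): print("board",g(T,ct(p),.004).round(4))
for q in((79,407),(110,180),(488,428)): print("boardS",g(S,cs(q),.004).round(4))
for p in((362,333),(450,320),(462,403),(374,418),(412,368)): print("block",g(T,ct(p),.059).round(4))
im=np.zeros((600,800,3),np.uint8)
def put(D,x,y,w,h,f,X,Y):
    c=cv2.resize(D["im"][y:y+h,x:x+w,::-1],None,fx=f,fy=f,interpolation=2); im[Y:Y+h*f,X:X+w*f]=c
put(T,250,165,70,70,4,0,0);put(S,225,165,85,70,4,300,0);put(T,105,180,105,95,3,0,290);put(S,180,280,180,140,2,330,290)
cv2.imwrite("pics/c1.png",im)
E
```

```text
guard [ 0.4801 -0.2445  0.0524] [ 0.4795 -0.2443  0.054 ] [ 0.4804 -0.2421  0.054 ]
melt [ 0.4932 -0.3395  0.0693] [ 0.4921 -0.3389  0.072 ] [ 0.4935 -0.3347  0.072 ]
flask [ 0.4121 -0.2539  0.0814] [ 0.4114 -0.2534  0.084 ] [ 0.4124 -0.2494  0.084 ]
blocktop nearcorner/left [ 0.4242 -0.3213  0.0626] [ 0.4388 -0.3231  0.059 ] [ 0.4019 -0.3201  0.059 ]
rackcornerBL [ 0.5435 -0.1849 -0.0017] [ 0.5434 -0.1842  0.004 ] [ 0.5401 -0.1766  0.004 ]
rack FL [ 0.366  -0.2076  0.0012] [ 0.3659 -0.2073  0.004 ] [ 0.3657 -0.2035  0.004 ]
board [ 0.5434 -0.1842  0.004 ]
board [ 0.5697 -0.3819  0.004 ]
board [ 0.3659 -0.2073  0.004 ]
boardS [ 0.5401 -0.1766  0.004 ]
boardS [ 0.57   -0.3745  0.004 ]
boardS [ 0.3657 -0.2035  0.004 ]
block [ 0.4388 -0.3231  0.059 ]
block [ 0.4491 -0.3664  0.059 ]
block [ 0.4085 -0.3736  0.059 ]
block [ 0.3973 -0.3306  0.059 ]
block [ 0.4236 -0.3484  0.059 ]
```

View pics/c1.png

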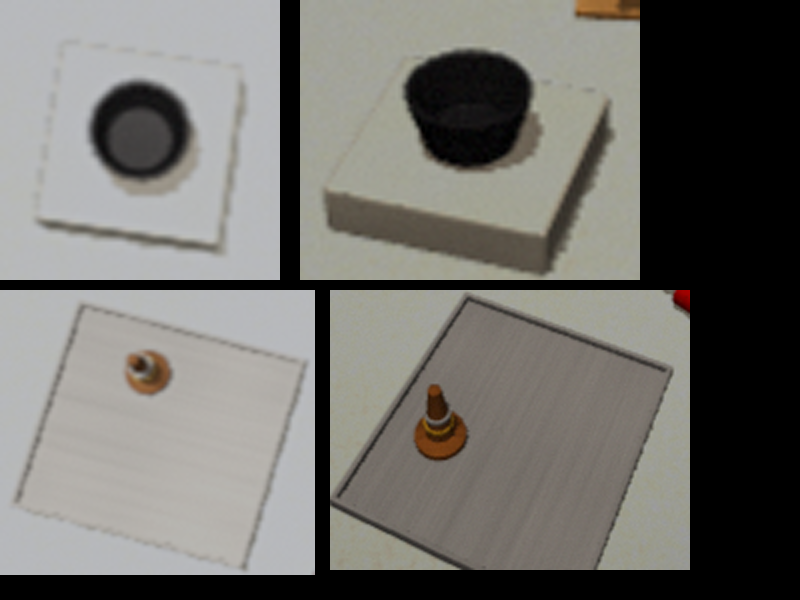

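The top-left crop shows the crucible rim centred at (139,130), and the side crop shows it at (468,86). The tray's four corners and the cone, at (148,372) in the lower-left crop, are clear, and the tray's near half is empty.

```bash
cat >> h.py <<'E'
def go(x,y,z,phi):
    """units (rows of full scale) along tool axes after... with turn done first: tx,ty in the turned frame and twist"""
    o=robot.get_obs(); q=o["tool_rot"]; p=np.array(o["position"]); f=2*np.arctan2(q[1],q[0])
    d=np.array([x,y,z])-p; w=-(phi-f); w=(w+np.pi/2)%np.pi-np.pi/2 if False else w
    for nm,a in(("now",f),("turned",phi)):
        ex=np.array([np.cos(a),np.sin(a),0]);ey=np.array([np.sin(a),-np.cos(a),0])
        print(nm,"tx %.2f ty %.2f tz %.2f"%(d@ex/.03,d@ey/.03,-d[2]/.03),"twist %.2f"%(w/.1))
    print("t %.1f p %s phi %.3f F %s w %.4f gf %.1f"%(o["time"],p.round(4),f,np.round(o["ft_force"],1),o["grip_width"],o["grip_force"]))
E
python3 - <<'E'
from h import *
T=np.load("top0.npz");S=np.load("side0.npz")
g=lambda D,p,z:plane(p,D["K"],D["R"],D["t"],z)
a=(250+139/4-.4,165+130/4-.4);b=(225+168/4-.4,165+86/4-.4)
print("cruc",tri(a,b,T,S),g(T,a,.064),g(S,b,.064))
C=[g(T,(105+x/3-.3,180+(y-290)/3-.3),.01) for x,y in((82,305),(305,362),(245,568),(17,505))]
print(np.round(C,4),np.mean(C,0)); 
for i in range(4): print(np.linalg.norm(C[i]-C[i-1]))
c0=np.mean(C,0); u=(C[0]+C[1]-C[2]-C[3]); u/=np.linalg.norm(u); v=np.array([-u[1],u[0],0]); print("yaw",np.arctan2(u[1],u[0]))
for X,Y in((-45,45),(-45,-45),(-45,0)): print(X,Y,c0+u*X/1e3+v*Y/1e3)
k=g(T,(105+150/3,180+(380-290)/3),.006)-c0; print("cone",k@u,k@v)
for x,y,s in((468-130,0,0),): pass
print("trayS",[g(S,(180+(x-330)/2,280+(y-290)/2),.01).round(4) for x,y in((331,500),(468,296),(671,371))])
go(.411,-.2534,.15,.131)
E
```

```text
cruc [ 0.56248602 -0.01923661  0.06292252] [ 0.56237565 -0.01922876  0.064     ] [ 0.56185096 -0.01784606  0.064     ]
[[0.5731 0.3864 0.01  ]
 [0.539  0.1841 0.01  ]
 [0.3559 0.2146 0.01  ]
 [0.3925 0.4169 0.01  ]] [0.4651285  0.30051492 0.01      ]
0.18323643439158066
0.20516897089415437
0.18566955145139735
0.20552964712906738
yaw -0.1661218764430648
-45 45 [0.42818914 0.35233658 0.01      ]
-45 -45 [0.41330684 0.26357557 0.01      ]
-45 0 [0.42074799 0.30795607 0.01      ]
cone 0.042684013177706585 0.024437654752460604
trayS [array([0.5735, 0.3939, 0.01  ]), array([0.5357, 0.1921, 0.01  ]), array([0.3539, 0.2248, 0.01  ])]
now tx 8.96 ty -7.44 tz 2.39 twist 2.97
turned tx 6.39 ty -9.74 tz 2.39 twist 2.97
t 0.1 p [ 0.2592 -0.568   0.2217] phi 0.428 F [-0.4  0.8 -0.1] w 0.0866 gf 0.0
```

Call:
play_rows(
  steps=[1,0,0,0,0.99,1,0,0,0,0.99,1,0,0,0,0.99,1,0.64,-0.97,0.24,0,1,0.64,-0.97,0.24,0,1,0.64,-0.97,0.24,0,1,0.64,-0.97,0.24,0,1,0.64,-0.97,0.24,0,1,0.64,-0.97,0.24,0,1,0.64,-0.97,0.24,0],
  grip_force=25,
)

```text
time: 1.1
position: [0.3663, -0.3476, 0.1717]
tool_rot: [0.998, 0.065, -0.0, -0.0]
ft_force: [0.4, 0.5, 0.5]
grip_width: 0.0871
grip_force: 0.0
```

Call:
play_rows(
  steps=[1,0.64,-0.97,0.24,0,1,0.64,-0.97,0.24,0,1,0.64,-0.97,0.24,0,1,0,0,0,0,1,0,0,0,0,1,0,0,0,0,1,0,0,0,0,1,0,0,0,0,1,0,0,0,0,1,0,0,0,0],
)

```text
time: 2.1
position: [0.4116, -0.2556, 0.1506]
tool_rot: [0.998, 0.065, 0.0, 0.0]
ft_force: [0.2, -0.0, -0.2]
grip_width: 0.0866
grip_force: 0.0
```

```bash
python3 - <<'E'
from h import *
go(.4115,-.2534,.04,.131)
im,K,R,t=cam("top"); cv2.imwrite("pics/t2.png",cv2.resize(im[150:320,300:480,::-1],None,fx=3.3,fy=3.3,interpolation=2))
im2,K2,R2,t2=cam("side"); cv2.imwrite("pics/s2.png",cv2.resize(im2[40:200,240:420,::-1],None,fx=4,fy=3.7,interpolation=2))
p=robot.get_obs()["position"]; print(proj(p,K,R,t),proj(p,K2,R2,t2))
T=np.load("top0.npz");print(np.abs(T["R"]-R).max(),np.abs(T["t"]-t).max())
E
```

```text
now tx 0.01 ty -0.07 tz 3.69 twist -0.01
turned tx 0.01 ty -0.07 tz 3.69 twist -0.01
t 2.1 p [ 0.4116 -0.2556  0.1506] phi 0.130 F [ 0.2 -0.  -0.2] w 0.0866 gf 0.0
[381.13847239 260.97032672] [358.33101433 103.54903805]
0.0 0.0
```

View pics/s2.png

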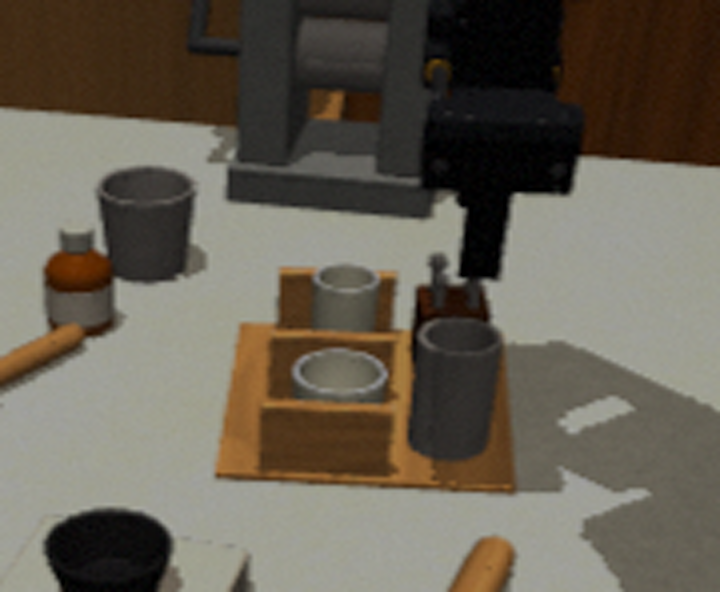

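The side view shows the open gripper above the flask. The near finger's tip centre is at about crop (482,275), which is side pixel (360.4,114.2). I check that against the kinematics to calibrate the side camera.

```bash
python3 - <<'E'
from h import *
S=np.load("side0.npz");o=robot.get_obs();p=np.array(o["position"]);d=np.array([-np.sin(.13),np.cos(.13),0]);e=np.array([d[1],-d[0],0])
for k in(.0435,.051,.0585): print(k,[proj(p+d*k+e*s,S["K"],S["R"],S["t"]).round(1) for s in(-.0095,0,.0095)])
E
```

```text
0.0435 [array([363.1, 112.8]), array([358.7, 112.6]), array([354.3, 112.4])]
0.051 [array([363.2, 114.4]), array([358.7, 114.2]), array([354.3, 114. ])]
0.0585 [array([363.3, 116.1]), array([358.8, 115.9]), array([354.3, 115.6])]
```

View pics/t2.png

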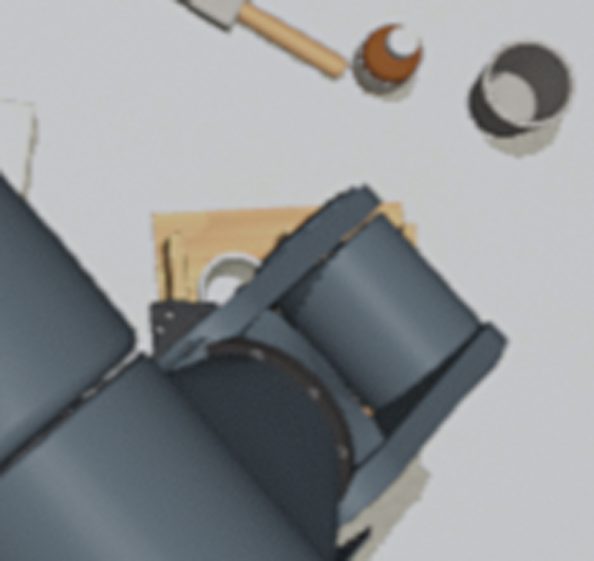

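Call:
play_rows(
  steps=[1,0.0,-0.08,0.6,0,1,0,0,0.8,0,1,0,0,0.8,0,1,0,0,0.7,0,1,0,0,0.5,0,1,0,0,0.28,0,1,0,0,0,0,1,0,0,0,0,1,0,0,0,0,1,0,0,0,0],
)

```text
time: 3.2
position: [0.4118, -0.2531, 0.0409]
tool_rot: [0.998, 0.065, 0.001, 0.001]
ft_force: [0.4, 0.1, -0.2]
grip_width: 0.0873
grip_force: 0.0
```

Call:
play_rows(
  steps=[0,0,0,0,0,0,0,0,0,0,-0.5,0,0,0,0,-0.5,0,0,0,0,-0.5,0,0,0,0,-0.5,0,0,0,0,-0.5,0,0,0,0,-0.5,0,0,0,0,-0.5,0,0,0,0,-0.5,0,0,0,0],
)

```text
time: 4.2
position: [0.4118, -0.2532, 0.0403]
tool_rot: [0.998, 0.065, 0.0, 0.0]
ft_force: [0.5, -3.0, 1.0]
grip_width: 0.0502
grip_force: 25.0
```

```bash
python3 - <<'E'
from h import *
go(.4282,.3523,.16,-.166)
im,K,R,t=cam("side"); np.savez("side_grip.npz",im=im)
S=np.load("side0.npz")["im"]
for a in(S,im):
    pass
# flask shift on gripping: side image patch template around flask lower body
tp=S[135:170,330:376]; r=cv2.matchTemplate(im[125:180,320:386],tp,cv2.TM_CCOEFF_NORMED); print(cv2.minMaxLoc(r))
E
```

```text
now tx 3.17 ty -19.94 tz -3.99 twist 2.97
turned tx -2.80 ty -20.00 tz -3.99 twist 2.97
t 4.2 p [ 0.4118 -0.2532  0.0403] phi 0.131 F [ 0.5 -3.   1. ] w 0.0502 gf 25.0
(-0.21227240562438965, 0.6574750542640686, (0, 0), (10, 10))
```

Call:
play_rows(
  steps=[-0.5,0,0,-0.5,0,-0.5,0,0,-0.8,0,-0.5,0,0,-0.8,0,-0.5,0,0,-0.8,0,-0.5,0,0,-0.8,0.99,-0.5,0,0,-0.29,0.99,-0.5,0,0,0,0.99,-0.5,0.2,-0.5,0,0,-0.5,0.2,-0.9,0,0,-0.5,0.2,-0.9,0,0],
)

```text
time: 5.25
position: [0.439, -0.1856, 0.1588]
tool_rot: [0.996, -0.084, -0.002, -0.002]
ft_force: [1.0, 0.1, -2.8]
grip_width: 0.05
grip_force: 25.0
```

Call:
play_rows(
  steps=[-0.5,0.2,-0.95,0,0,-0.5,0.2,-0.95,0,0,-0.5,0.2,-0.95,0,0,-0.5,0.2,-0.95,0,0,-0.5,0.2,-0.95,0,0,-0.5,-0.3,-0.95,0,0,-0.5,-0.3,-0.95,0,0,-0.5,-0.3,-0.95,0,0,-0.5,-0.3,-0.95,0,0,-0.5,-0.3,-0.95,0,0],
)

```text
time: 6.25
position: [0.4701, 0.0975, 0.1587]
tool_rot: [0.997, -0.083, -0.003, -0.0]
ft_force: [0.1, -0.8, -2.3]
grip_width: 0.05
grip_force: 25.0
```

Call:
play_rows(
  steps=[-0.5,-0.32,-0.92,0,0,-0.5,-0.32,-0.92,0,0,-0.5,-0.32,-0.92,0,0,-0.5,-0.32,-0.92,0,0,-0.5,-0.32,-0.92,0,0,-0.5,-0.32,-0.92,0,0,-0.5,-0.32,-0.92,0,0,-0.5,-0.32,-0.92,0,0,-0.5,-0.24,-0.6,0,0,-0.5,-0.1,-0.24,0,0],
)

```text
time: 7.25
position: [0.4251, 0.3539, 0.1586]
tool_rot: [0.997, -0.082, -0.002, 0.001]
ft_force: [-0.6, -0.9, -3.0]
grip_width: 0.0505
grip_force: 25.0
```

```bash
python3 - <<'E'
from h import *
go(.4282,.3523,.044,-.166)
im,K,R,t=cam("side"); cv2.imwrite("pics/s3.png",cv2.resize(im[200:420,160:400,::-1],None,fx=2.6,fy=2.6,interpolation=2))
E
```

```text
now tx 0.11 ty 0.04 tz 3.82 twist 0.02
turned tx 0.11 ty 0.03 tz 3.82 twist 0.02
t 7.2 p [0.4251 0.3539 0.1586] phi -0.164 F [-0.6 -0.9 -3. ] w 0.0505 gf 25.0
```

View pics/s3.png

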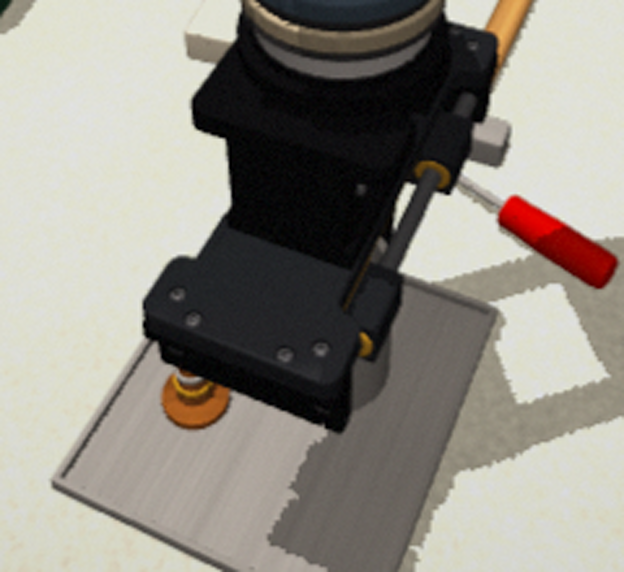

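The side view shows the flask held upright over the tray's near half, with the cone clear of it at (195,395). Next I lower, release and rise.

Call:
play_rows(
  steps=[-0.5,0.1,0.03,0.6,0,-0.5,0,0,0.8,0,-0.5,0,0,0.8,0,-0.5,0,0,0.7,0,-0.5,0,0,0.5,0,-0.5,0,0,0.3,0,-0.5,0,0,0.15,0,-0.5,0,0,0.06,0,-0.5,0,0,0,0,-0.5,0,0,0,0],
)

```text
time: 8.3
position: [0.4311, 0.3517, 0.0433]
tool_rot: [0.997, -0.083, 0.001, -0.0]
ft_force: [-0.3, 0.7, -3.0]
grip_width: 0.0502
grip_force: 25.0
```

Call:
play_rows(
  steps=[0.3,0,0,0,0,0.3,0,0,0,0,0.8,0,0,0,0,0.8,0,0,0,0,0.8,0,0,0,0,0.8,0,0,-0.3,0,0.8,0,0,-0.8,0,0.8,0,0,-0.9,0,0.8,0,0,-0.9,0,0.8,0,0,-0.9,0],
)

```text
time: 9.3
position: [0.4305, 0.3515, 0.1581]
tool_rot: [0.997, -0.083, 0.0, -0.0]
ft_force: [0.5, -0.0, -0.8]
grip_width: 0.0783
grip_force: 0.0
```

```bash
python3 - <<'E'
from h import *
go(.4240,-.3480,.16,.131)
E
```

```text
now tx 3.64 ty 23.03 tz -0.06 twist -2.97
turned tx -3.26 ty 23.09 tz -0.06 twist -2.97
t 9.3 p [0.4305 0.3515 0.1581] phi -0.166 F [ 0.5 -0.  -0.8] w 0.0783 gf 0.0
```

Call:
play_rows(
  steps=[0.8,0.4,0.6,0,0,0.8,0.4,0.97,0,0,0.8,0.4,0.97,0,0,0.8,0.4,0.97,0,0,0.8,0.4,0.97,0,0,0.8,0.4,0.97,0,0,0.8,0.4,0.97,0,0,0.8,0.4,0.97,0,0,0.8,0.4,0.97,0,0,0.8,0.4,0.97,0,0],
)

```text
time: 10.3
position: [0.5029, 0.0544, 0.1572]
tool_rot: [0.997, -0.083, 0.0, -0.0]
ft_force: [0.6, -0.1, -0.5]
grip_width: 0.0786
grip_force: 0.0
```

Call:
play_rows(
  steps=[0.8,0.2,0.97,0,0,0.8,0.2,0.97,0,0,0.8,0.2,0.97,0,0,0.8,0.2,0.97,0,0,0.8,0.2,0.97,0,0,0.8,-0.05,0.97,0,0,0.8,-0.05,0.97,0,0,0.8,-0.05,0.97,0,0,0.8,-0.05,0.97,0,0,0.8,-0.05,0.97,0,0],
)

```text
time: 11.3
position: [0.4764, -0.2362, 0.1572]
tool_rot: [0.997, -0.083, 0.0, 0.0]
ft_force: [1.2, 1.1, -0.1]
grip_width: 0.0785
grip_force: 0.0
```

Call:
play_rows(
  steps=[0.8,-0.3,0.95,0,0,0.8,-0.3,0.95,0,0,0.8,-0.3,0.95,0,0,0.8,-0.21,0.75,0,0,0.8,0,0.4,0,0,0.8,0,0,0,-0.99,0.8,0,0,0,-0.99,0.8,0,0,0,-0.99,0.8,0,0,0,0,0.8,0,0,0,0],
)

```text
time: 12.3
position: [0.4244, -0.3475, 0.1568]
tool_rot: [0.998, 0.065, 0.0, 0.0]
ft_force: [-0.0, -0.4, 0.5]
grip_width: 0.0782
grip_force: 0.0
```

```bash
python3 - <<'E'
from h import *
go(.4240,-.3480,.03,.131)
im,K,R,t=cam("side"); a=cv2.resize(im[60:180,260:400,::-1],None,fx=3,fy=3,interpolation=2);b=cv2.resize(im[240:420,170:360,::-1],None,fx=2,fy=2,interpolation=2)
c=np.zeros((360,800,3),np.uint8);c[:,:420]=a;c[:,420:]=b;cv2.imwrite("pics/s4.png",c)
E
```

```text
now tx -0.01 ty 0.01 tz 4.23 twist -0.02
turned tx -0.01 ty 0.01 tz 4.23 twist -0.02
t 12.3 p [ 0.4244 -0.3475  0.1568] phi 0.129 F [-0.  -0.4  0.5] w 0.0782 gf 0.0
```

View pics/s4.png

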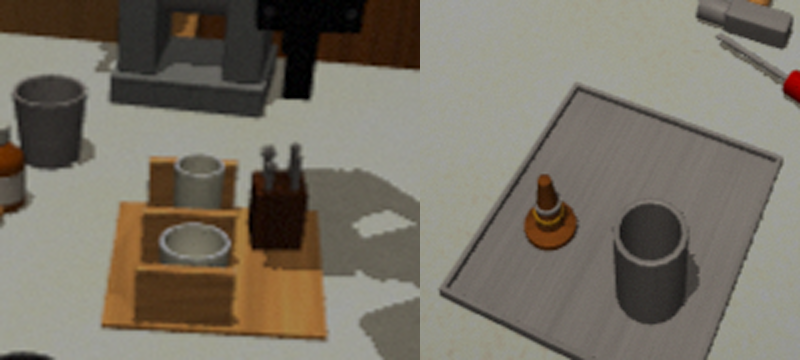

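The side view shows the flask upright on the tray at (650,262) in the right panel, and the block alone in front of its bay with its bottom edge running from (250,243) to (303,249) in the left panel. I check the block's yaw and centre before gripping.

```bash
python3 - <<'E'
from h import *
S=np.load("side0.npz");T=np.load("top0.npz")
s=lambda x,y:(260+(x+.5)/3-.5,60+(y+.5)/3-.5)
P=[plane(s(*q),S["K"],S["R"],S["t"],.004) for q in((250,243),(303,249))]
d=P[0]-P[1];print(P,np.linalg.norm(d),np.arctan2(d[1],d[0]), (P[0]+P[1])/2+np.array([d[1],-d[0],0])/np.linalg.norm(d)*.022)
# block colour mask (brown saturated dark) in top0
hsv=cv2.cvtColor(T["im"],cv2.COLOR_RGB2HSV)[250:285,393:430]; rgb=T["im"][250:285,393:430].astype(int)
m=((rgb[...,0]<150)&(rgb[...,0]-rgb[...,2]>25)).astype(np.uint8)
for r in rgb[3:32,3:32,0]: print(' '.join('%3d'%v for v in r))
E
```

```text
[array([ 0.44383738, -0.33240947,  0.004     ]), array([ 0.39784222, -0.33332958,  0.004     ])] 0.04600435931329178 0.020001987305034972 [ 0.42127981 -0.35486512  0.004     ]
182 182 182 182 182 183 183 185 184 184 183 179 178 179 179 179 177 170 156 148 142 138 142 162 181 183 183 180 177
182 182 183 183 185 183 179 178 178 177 169 152 143 144 143 137 132 127 118 108 102 102 114 146 176 183 181 182 181
182 183 184 183 178 165 140 132 128 129 124 111 106 110 109 104 102 102  98  95 103 126 140 151 168 180 181 181 181
182 182 177 164 135 102  86  95  96  94  94  97 108 118 114 103 100 100  98  95 116 147 160 158 163 177 181 182 181
181 168 134 103  68  45  65  94  96  92  91 105 138 152 140 114 103 101  91  83 111 144 156 154 155 171 180 181 181
181 160  95  38  28  34  66  92  97  91  82 105 145 162 147 117 103 100  85  67  89 121 134 139 157 176 182 181 181
181 162  97  36  28  36  59  86  97  93  77  86 118 137 128 109 102  99  87  70  65  76  87 105 145 177 183 181 180
181 165 112  47  30  32  51  78  98 100  88  75  80  91  97 101 100  99  95  86  68  65  73  91 127 163 180 181 
[... 1739 characters left out ...]
 184
182 181 181 182 182 182 182 177 169 156 155 163 175 178 177 176 176 178 182 181 180 179 181 183 185 185 183 180 177
181 180 182 180 181 181 182 182 180 174 175 178 181 182 181 182 181 182 181 182 182 183 184 183 180 177 164 136 116
180 180 181 181 180 181 182 182 181 181 182 182 181 182 183 181 182 183 183 183 185 183 177 164 140 125  99  66  43
181 181 181 181 180 180 182 180 180 178 180 179 178 177 179 179 180 181 181 179 177 165 132  99  70  55  42  36  39
179 181 180 177 178 181 182 181 177 172 175 176 173 168 171 173 174 169 156 136 123 105  69  42  36  40  45  50  52
174 181 176 167 169 182 184 184 183 182 183 184 183 180 178 177 169 140 100  68  55  48  40  38  42  49  52  52  50
```

```bash
python3 - <<'E'
from h import *
im,K,R,t=cam("side")
c=im[110:150,338:368]
cv2.imwrite("pics/s5.png",cv2.resize(np.ascontiguousarray(c[:,:,::-1]),None,fx=15,fy=15,interpolation=2))
for r in im[132:148,339:366,0]: print(' '.join('%3d'%v for v in r))
# predicted silhouettes for two yaws
for y in(.02,.131,.24):
    ex=np.array([np.cos(y),np.sin(y),0]);ey=np.array([-ex[1],ex[0],0]);c0=np.array([.4238,-.3482,.004])
    print(y,[ (proj(c0+ex*a+ey*b,K,R,t)).round(1) for a,b in((.022,-.022),(.022,.022),(-.022,.022))])
E
```

```text
141 159 161 126  16  23  26  26  28  23  22  22  23  20  24  23  23  27  24  23  26  23  50  85  95  95  95
153 162 150 103  16  20  28  30  22  18  23  26  23  23  27  22  23  27  23  27  27  25  46  83  95  95  96
159 162 148  93  19  23  30  31  27  23  24  24  21  23  23  25  26  26  26  25  25  25  58  95  97  92  94
160 160 158 119  16  18  29  29  26  22  24  20  23  25  24  23  26  25  26  27  23  29  64  97  95  96  94
162 162 162 128  10  18  28  25  27  24  25  22  24  24  20  24  24  24  27  23  23  33  68  95  95  96  94
161 162 160 131  29  27  27  25  24  26  19  17  23  22  21  27  26  21  27  26  25  30  66  94  93  92  93
161 161 160 136  63  20  28  26  24  25  24  23  23  23  24  27  28  28  27  26  27  36  71  96  94  94  97
163 161 161 139  65  21  28  28  28  25  20  22  22  26  23  24  22  26  24  27  25  49  87  97  96  93  96
161 162 161 138  68  23  28  27  27  24  23  22  23  22  23  24  21  24  25  24  26  50  85  99  95  93  94
163 161 162 144  89  26  27  29  26  22  25  24  25  22  19  25  26  26  26  27  23  60  99  99  96  91  94
163 162 162 160 120 
[... 153 characters left out ...]
65  61  62  62  67  83 101  97  93  92  93
162 160 163 160 150 142 143 142 120  84  83  86  86  90  88  94  91  91  92  91  98 100 104 100  96  93  92
161 164 162 158 148 151 150 149 143 121  88  92  94  95  95  99  97  96  96  97 103 103 104 101  94  95  89
136 162 164 158 148 149 151 150 148 129  91  91  91  94  96 100  99  96  97  97  99 103 103  99  94  93  89
130 161 161 157 152 149 152 149 134  97  91  93  93  96  98  99  98  95  96  97  99 101 101  99  95  94  92
0.02 [array([344.1, 133.5]), array([342.1, 141.9]), array([359. , 143.8])]
0.131 [array([343.1, 133.9]), array([342.9, 142.4]), array([360. , 143.4])]
0.24 [array([342.2, 134.3]), array([343.9, 143. ]), array([360.9, 142.9])]
```

View pics/s5.png

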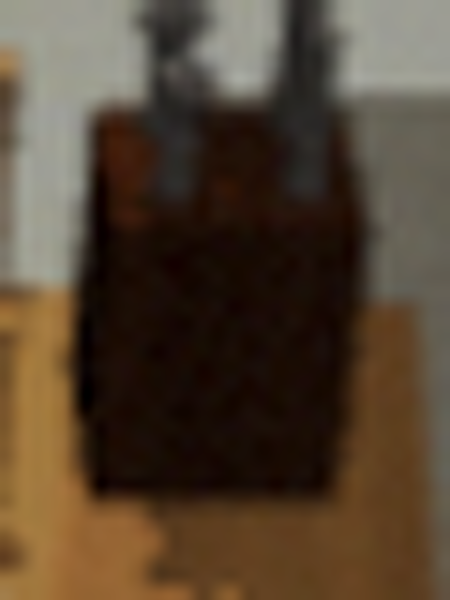

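The block's bottom edge is level in this view, from (343.6,142.6) to (360.3,142.6). That means a block yaw of about 0.24, which agrees with the top view. I grip at that yaw.

Call:
play_rows(
  steps=[0.8,0,0,0,-0.6,0.8,-0.02,0.03,0.5,-0.5,0.8,0,0,0.8,0,0.8,0,0,0.8,0,0.8,0,0,0.8,0,0.8,0,0,0.7,0,0.8,0,0,0.4,0,0.8,0,0,0.2,0,0.8,0,0,0,0,0.8,0,0,0,0],
)

```text
time: 13.4
position: [0.4241, -0.3493, 0.0312]
tool_rot: [0.993, 0.12, 0.0, 0.001]
ft_force: [-0.3, -0.2, -0.2]
grip_width: 0.0784
grip_force: 0.0
```

Call:
play_rows(
  steps=[0.2,0,0,0,0,0.2,0,0,0,0,-0.6,0,0,0,0,-0.6,0,0,0,0,-0.6,0,0,0,0,-0.6,0,0,0,0,-0.6,0,0,0,0,-0.6,0,0,0,0,-0.6,0,0,0,0,-0.6,0,0,0,0],
)

```text
time: 14.4
position: [0.4237, -0.3491, 0.0307]
tool_rot: [0.993, 0.12, 0.0, 0.0]
ft_force: [-0.9, -0.8, 2.9]
grip_width: 0.044
grip_force: 24.9
```

```bash
python3 - <<'E'
from h import *
go(.4133,.2636,.16,-.166)
im,K,R,t=cam("side")
for r in im[138:146,339:366,0]: print(' '.join('%3d'%v for v in r))
E
```

```text
now tx 4.53 ty -19.92 tz -4.31 twist 4.07
turned tx -3.72 ty -20.09 tz -4.31 twist 4.07
t 14.4 p [ 0.4237 -0.3491  0.0307] phi 0.241 F [-0.9 -0.8  2.9] w 0.0440 gf 24.9
165 166 166 142  62  18  28  24  24  23  22  27  24  25  26  25  27  27  28  23  25  38  76  97  99  99 100
167 168 166 143  67  19  24  24  26  24  26  25  25  23  24  25  28  27  25  23  27  51  88  98 100  94  98
167 167 167 141  65  21  22  26  25  24  26  23  22  25  23  23  23  25  24  26  23  51  91 101  98  96  98
168 165 166 150  93  23  24  27  25  24  22  21  26  23  24  27  25  27  24  25  24  47  90 104  99  97  97
169 168 165 162 124  22  25  25  24  24  27  22  25  25  24  26  26  29  24  26  28  63 100 101  97  97  95
164 167 167 165 133  60  58  58  62  57  62  61  64  62  65  68  66  64  68  69  67  87 106 102  98  93  96
167 164 167 163 155 121  85  83  85  86  88  88  95  94  94  96  97  94  94  94 102 104 107 105  99  93  94
166 169 166 165 157 136  92  90  91  91  92  94  93  98  97 101 103 101 101 101 105 107 108 102  97  95  95
```

Call:
play_rows(
  steps=[-0.6,0,0,-0.5,0,-0.6,0,0,-0.85,0,-0.6,0,0,-0.85,0,-0.6,0,0,-0.85,0,-0.6,0,0,-0.85,1,-0.6,0,0,-0.41,1,-0.6,0,0,0,1,-0.6,0,0,0,1,-0.6,0.2,-0.5,0,0.07,-0.6,0.2,-0.9,0,0],
)

```text
time: 15.45
position: [0.4419, -0.3101, 0.1591]
tool_rot: [0.996, -0.084, -0.0, -0.0]
ft_force: [0.8, 0.2, -2.8]
grip_width: 0.044
grip_force: 24.9
```

Call:
play_rows(
  steps=[-0.6,0.2,-0.95,0,0,-0.6,0.2,-0.95,0,0,-0.6,0.2,-0.95,0,0,-0.6,0.2,-0.95,0,0,-0.6,0.2,-0.95,0,0,-0.6,-0.3,-0.95,0,0,-0.6,-0.3,-0.95,0,0,-0.6,-0.3,-0.95,0,0,-0.6,-0.3,-0.95,0,0,-0.6,-0.3,-0.95,0,0],
)

```text
time: 16.45
position: [0.4733, -0.0243, 0.1591]
tool_rot: [0.997, -0.083, -0.001, -0.0]
ft_force: [0.8, -0.1, -3.6]
grip_width: 0.044
grip_force: 24.9
```

Call:
play_rows(
  steps=[-0.6,-0.38,-0.94,0,0,-0.6,-0.38,-0.94,0,0,-0.6,-0.38,-0.94,0,0,-0.6,-0.38,-0.94,0,0,-0.6,-0.38,-0.94,0,0,-0.6,-0.38,-0.94,0,0,-0.6,-0.38,-0.94,0,0,-0.6,-0.38,-0.94,0,0,-0.6,-0.3,-0.9,0,0,-0.6,-0.2,-0.5,0,0],
)

```text
time: 17.45
position: [0.4126, 0.2573, 0.1591]
tool_rot: [0.997, -0.082, -0.001, 0.0]
ft_force: [1.1, 0.2, -3.4]
grip_width: 0.0435
grip_force: 24.9
```

```bash
python3 - <<'E'
from h import *
go(.4133,.2636,.031,-.166)
E
```

```text
now tx -0.01 ty -0.21 tz 4.27 twist 0.01
turned tx -0.01 ty -0.21 tz 4.27 twist 0.01
t 17.4 p [0.4126 0.2573 0.1591] phi -0.165 F [ 1.1  0.2 -3.4] w 0.0435 gf 24.9
```

Call:
play_rows(
  steps=[-0.6,0,-0.1,0.6,0,-0.6,0,0,0.9,0,-0.6,0,0,0.9,0,-0.6,0,0,0.8,0,-0.6,0,0,0.6,0,-0.6,0,0,0.3,0,-0.6,0,0,0.13,0,-0.6,0,0,0.06,0,-0.6,0,0,0.02,0,-0.6,0,0,0,0],
)

```text
time: 18.45
position: [0.4152, 0.2588, 0.0312]
tool_rot: [0.997, -0.083, 0.001, -0.0]
ft_force: [-0.4, 0.5, -2.7]
grip_width: 0.044
grip_force: 24.9
```

Call:
play_rows(
  steps=[0,0,0,0,0,0,0,0,0,0,0.6,0,0,0,0,0.6,0,0,0,0,0.6,0,0,0,0,0.6,0,0,-0.4,0,0.6,0,0,-0.8,0,0.6,0,0,-0.9,0,0.6,0,0,-0.9,0,1,0,0,-0.9,0],
)

```text
time: 19.45
position: [0.4144, 0.2585, 0.1494]
tool_rot: [0.997, -0.083, 0.0, -0.0]
ft_force: [-0.9, -0.4, 0.3]
grip_width: 0.0725
grip_force: 0.0
```

```bash
python3 - <<'E'
from h import *
go(.4797,-.2443,.16,1.702)
im,K,R,t=cam("side"); cv2.imwrite("pics/s6.png",cv2.resize(im[220:420,160:400,::-1],None,fx=2,fy=2,interpolation=2))
E
```

```text
now tx 4.92 ty 16.17 tz -0.35 twist -18.68
turned tx -16.90 ty -0.04 tz -0.35 twist -18.68
t 19.4 p [0.4144 0.2585 0.1494] phi -0.166 F [-0.9 -0.4  0.3] w 0.0725 gf 0.0
```

View pics/s6.png

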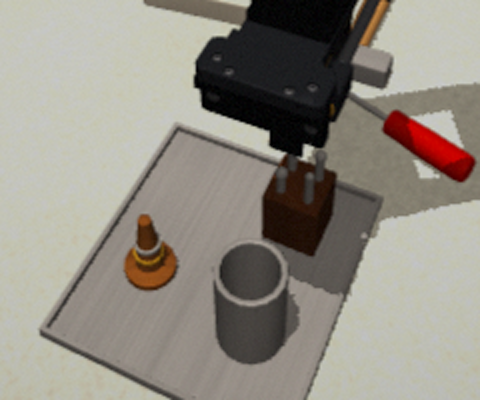

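The side view shows the flask at (250,300) and the punch block at (298,205) both standing upright on the tray, with the cone untouched. Now the guard cup.

Call:
play_rows(
  steps=[1,0,0,-0.2,-1,1,0,0,-0.15,-1,1,0,0,0,-1,1,0,0,0,-1,1,0,0,0,-1,1,0,0,0,-1,1,0,0,0,-1,1,0,0,0,-1,1,0,0,0,-1,1,0,0,0,-1],
)

```text
time: 20.5
position: [0.4146, 0.2586, 0.1587]
tool_rot: [0.913, 0.407, 0.0, 0.0]
ft_force: [0.0, -0.7, 0.9]
grip_width: 0.0875
grip_force: 0.0
```

Call:
play_rows(
  steps=[1,0,0,0,-1,1,0,0,0,-1,1,0,0,0,-1,1,0,0,0,-1,1,0,0,0,-1,1,0,0,0,-1,1,0,0,0,-1,1,0,0,0,-1,1,0,0,0,-0.68,1,-0.5,0,0,0],
)

```text
time: 21.5
position: [0.4166, 0.2445, 0.1588]
tool_rot: [0.658, 0.753, 0.001, 0.0]
ft_force: [-0.4, -0.4, 0.1]
grip_width: 0.0871
grip_force: 0.0
```

Call:
play_rows(
  steps=[1,-0.95,0,0,0,1,-0.95,0,0,0,1,-0.95,0,0,0,1,-0.95,0,0,0,1,-0.95,0,0,0,1,-0.95,0,0,0,1,-0.95,0,0,0,1,-0.95,0,0,0,1,-0.95,0,0,0,1,-0.95,0,0,0],
)

```text
time: 22.5
position: [0.4539, -0.04, 0.1588]
tool_rot: [0.659, 0.752, 0.0, 0.0]
ft_force: [0.6, 0.5, -0.1]
grip_width: 0.0871
grip_force: 0.0
```

Call:
play_rows(
  steps=[1,-0.95,0,0,0,1,-0.95,0,0,0,1,-0.95,0,0,0,1,-0.95,0,0,0,1,-0.95,0,0,0,1,-0.95,0,0,0,1,-0.8,0,0,0,1,-0.4,-0.03,0,0,1,0,0,0,0,1,0,0,0,0],
)

```text
time: 23.5
position: [0.4794, -0.2431, 0.1581]
tool_rot: [0.659, 0.752, 0.0, -0.001]
ft_force: [-0.5, 1.1, -0.5]
grip_width: 0.087
grip_force: 0.0
```

```bash
python3 - <<'E'
from h import *
go(.4797,-.2443,.035,1.702)
E
```

```text
now tx -0.04 ty 0.01 tz 4.10 twist -0.00
turned tx -0.04 ty 0.01 tz 4.10 twist -0.00
t 23.5 p [ 0.4794 -0.2431  0.1581] phi 1.702 F [-0.5  1.1 -0.5] w 0.0870 gf 0.0
```

Call:
play_rows(
  steps=[1,-0.04,0,0.6,0,1,0,0,0.9,0,1,0,0,0.9,0,1,0,0,0.8,0,1,0,0,0.6,0,1,0,0,0.3,0,1,0,0,0,0,1,0,0,0,0,1,0,0,0,0,1,0,0,0,0],
)

```text
time: 24.5
position: [0.4807, -0.2457, 0.036]
tool_rot: [0.659, 0.752, 0.0, 0.001]
ft_force: [-0.4, 0.6, -0.3]
grip_width: 0.0871
grip_force: 0.0
```

Call:
play_rows(
  steps=[0.5,0,0,0,0,0.3,0,0,0,0,0,0,0,0,0,0,0,0,0,0,0,0,0,0,0,0,0,0,0,0,0,0,0,0,0,0,0,0,0,0,0,0,0,0,0,0,0,0,0,0],
)

```text
time: 25.5
position: [0.4804, -0.2455, 0.0351]
tool_rot: [0.659, 0.752, 0.0, 0.0]
ft_force: [0.4, -0.2, 0.5]
grip_width: 0.0548
grip_force: 25.0
```

Call:
play_rows(
  steps=[0,0,0,-0.2,0,0,0,0,-0.4,0,0,0,0,-0.7,0,0,0,0,-0.9,0,0,0,0,-0.9,0,0,0,0,-0.9,0,0,0,0,-0.6,0,0,0,0,0,0,0,0,0,0,0,0,0,0,0,0],
)

```text
time: 26.5
position: [0.4792, -0.2447, 0.1721]
tool_rot: [0.659, 0.752, -0.0, -0.001]
ft_force: [0.2, 0.0, -1.6]
grip_width: 0.055
grip_force: 25.0
```

```bash
python3 - <<'E'
from h import *
go(.5624,-.0192,.16,1.702)
im,K,R,t=cam("side"); cv2.imwrite("pics/s7.png",cv2.resize(im[20:220,230:430,::-1],None,fx=2.5,fy=2.5,interpolation=2))
E
```

```text
now tx 7.09 ty 3.73 tz 0.40 twist -0.00
turned tx 7.09 ty 3.73 tz 0.40 twist -0.00
t 26.5 p [ 0.4792 -0.2447  0.1721] phi 1.702 F [ 0.2  0.  -1.6] w 0.0550 gf 25.0
```

View pics/s7.png

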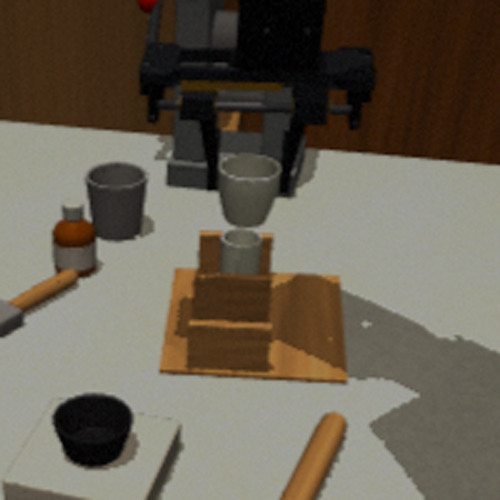

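The side view shows the guard cup held upright at (249,190), with the melting cup still standing in the rack. On to the crucible.

Call:
play_rows(
  steps=[0,0.5,0.26,0,0,0,0.8,0.42,0,0,0,0.8,0.42,0,0,0,0.8,0.42,0,0,0,0.8,0.42,0,0,0,0.8,0.42,0,0,0,0.8,0.42,0,0,0,0.8,0.42,0,0,0,0.7,0.37,0,0,0,0.29,0.16,0,0],
)

```text
time: 27.55
position: [0.563, -0.0179, 0.1717]
tool_rot: [0.659, 0.753, -0.0, -0.001]
ft_force: [0.0, -0.3, -2.2]
grip_width: 0.0548
grip_force: 25.0
```

Call:
play_rows(
  steps=[0,0,0,0.5,0,0,0,0,0.6,0,0,0,0,0.6,0,0,0,0,0.5,0,0,0,0,0,0,0,0,0,0,0,0,0,0,0,0,0,0,0,0,0,0,0,0,0,0,0,0,0,0,0],
)

```text
time: 28.55
position: [0.5636, -0.02, 0.1076]
tool_rot: [0.659, 0.752, 0.0, 0.0]
ft_force: [-0.1, 0.0, -1.2]
grip_width: 0.055
grip_force: 25.0
```

```bash
python3 - <<'E'
from h import *
go(.5624,-.0192,.068,1.702)
im,K,R,t=cam("side"); cv2.imwrite("pics/s8.png",cv2.resize(im[120:240,210:330,::-1],None,fx=4,fy=4,interpolation=2))
E
```

```text
now tx 0.03 ty -0.04 tz 1.32 twist -0.00
turned tx 0.03 ty -0.04 tz 1.32 twist -0.00
t 28.6 p [ 0.5636 -0.02    0.1076] phi 1.702 F [-0.1  0.  -1.2] w 0.0550 gf 25.0
```

View pics/s8.png

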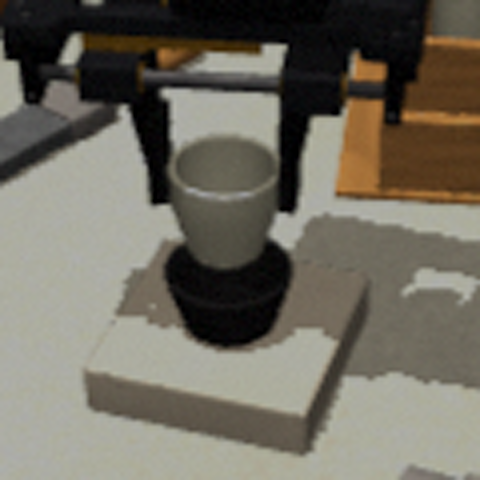

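The side view shows the guard cup at (222,205), nearly over the crucible at (228,268), about 1.5 mm off in x. I correct that and lower it.

Call:
play_rows(
  steps=[0,0.03,-0.05,0.2,0,0,0,0,0.3,0,0,0,0,0.3,0,0,0,0,0.2,0,0,0,0,0.1,0,0,0,0,0.1,0,0,0,0,0.05,0,0,0,0,0.02,0,0,0,0,0,0,0,0,0,0,0],
)

```text
time: 29.6
position: [0.5619, -0.0192, 0.0692]
tool_rot: [0.659, 0.752, 0.0, 0.0]
ft_force: [0.2, 0.1, -1.5]
grip_width: 0.0547
grip_force: 25.0
```

```bash
python3 - <<'E'
from h import *
go(.5624,-.0192,.068,1.702)
E
```

```text
now tx -0.00 ty 0.02 tz 0.04 twist -0.00
turned tx -0.00 ty 0.02 tz 0.04 twist -0.00
t 29.6 p [ 0.5619 -0.0192  0.0692] phi 1.702 F [ 0.2  0.1 -1.5] w 0.0547 gf 25.0
```

Call:
play_rows(
  steps=[0,0,0,0.03,0,0.35,0,0,0,0,0.4,0,0,0,0,0.8,0,0,0,0,0.8,0,0,0,0,0.8,0,0,-0.3,0,0.8,0,0,-0.8,0,0.8,0,0,-0.9,0,0.8,0,0,-0.9,0,0.8,0,0,-0.9,0],
)

```text
time: 30.6
position: [0.5616, -0.0191, 0.1838]
tool_rot: [0.659, 0.752, 0.0, 0.0]
ft_force: [0.6, 0.5, 0.3]
grip_width: 0.078
grip_force: 0.0
```

```bash
python3 - <<'E'
from h import *
go(.4926,-.3388,.18,1.702)
im,K,R,t=cam("side"); cv2.imwrite("pics/s9.png",cv2.resize(im[120:240,210:330,::-1],None,fx=4,fy=4,interpolation=2))
E
```

```text
now tx -10.26 ty -3.67 tz 0.13 twist -0.00
turned tx -10.26 ty -3.67 tz 0.13 twist -0.00
t 30.6 p [ 0.5616 -0.0191  0.1838] phi 1.702 F [0.6 0.5 0.3] w 0.0780 gf 0.0
```

View pics/s9.png

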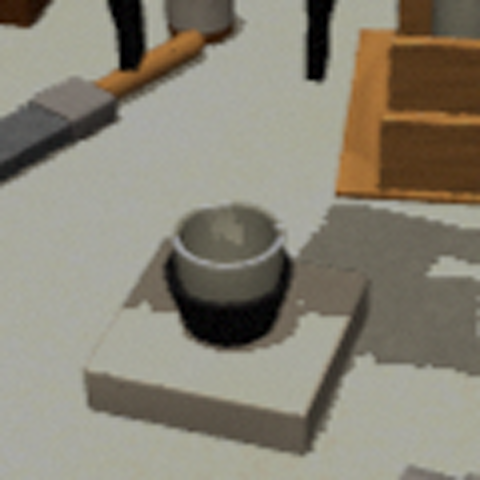

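The side view shows the guard cup sunk level in the crucible, with its rim centred at (229,235). I check that numerically and go for the melting cup. All 14 allowed pictures are used, so later checks are numeric only.

```bash
python3 - <<'E'
from h import *
im,K,R,t=cam("side")
for z in(.082,.086,.090): print(z,proj((.562,-.0192,z),K,R,t), plane((266.9,178.4),K,R,t,z))
E
```

```text
0.082 [266.48440063 178.61936847] [ 0.56138712 -0.02012757  0.082     ]
0.086 [266.43329991 177.0193036 ] [ 0.55979268 -0.01488475  0.086     ]
0.09 [266.38189082 175.40958344] [ 0.55819824 -0.00964192  0.09      ]
```

Call:
play_rows(
  steps=[1,-0.5,-0.18,0,0,1,-0.9,-0.32,0,0,1,-0.9,-0.32,0,0,1,-0.9,-0.32,0,0,1,-0.9,-0.32,0,0,1,-0.9,-0.32,0,0,1,-0.9,-0.32,0,0,1,-0.9,-0.32,0,0,1,-0.9,-0.32,0,0,1,-0.9,-0.32,0,0],
)

```text
time: 31.7
position: [0.5023, -0.2883, 0.1803]
tool_rot: [0.66, 0.752, -0.0, -0.002]
ft_force: [-0.7, -0.2, -0.1]
grip_width: 0.087
grip_force: 0.0
```

Call:
play_rows(
  steps=[1,-0.9,-0.32,0,0,1,-0.5,-0.2,0,0,1,-0.2,-0.08,0,0,1,0,0,0,0,1,0,0,0,0,1,0,0,0,0,1,0,0,0,0,1,0,0,0,0,1,0,0,0,0,1,0,0,0,0],
)

```text
time: 32.7
position: [0.493, -0.3367, 0.1821]
tool_rot: [0.659, 0.752, -0.0, 0.0]
ft_force: [-1.3, -0.0, 0.5]
grip_width: 0.0873
grip_force: 0.0
```

```bash
python3 - <<'E'
from h import *
go(.4926,-.338,.051,1.702)
E
```

```text
now tx -0.04 ty -0.02 tz 4.37 twist 0.00
turned tx -0.04 ty -0.02 tz 4.37 twist 0.00
t 32.7 p [ 0.493  -0.3367  0.1821] phi 1.702 F [-1.3 -0.   0.5] w 0.0873 gf 0.0
```

Call:
play_rows(
  steps=[1,-0.04,-0.02,0.6,0,1,0,0,0.9,0,1,0,0,0.9,0,1,0,0,0.9,0,1,0,0,0.7,0,1,0,0,0.36,0,1,0,0,0,0,1,0,0,0,0,0.6,0,0,0,0,0.3,0,0,0,0],
  grip_force=20,
)

```text
time: 33.7
position: [0.4931, -0.3388, 0.0525]
tool_rot: [0.659, 0.752, -0.0, 0.001]
ft_force: [0.4, 0.4, 0.9]
grip_width: 0.0777
grip_force: 0.0
```

Call:
play_rows(
  steps=[0,0,0,0,0,-0.2,0,0,0,0,-0.4,0,0,0,0,-0.4,0,0,0,0,-0.4,0,0,0,0,-0.4,0,0,0,0,-0.4,0,0,0,0,-0.4,0,0,0,0,-0.4,0,0,0,0,-0.4,0,0,0,0],
)

```text
time: 34.7
position: [0.4925, -0.3382, 0.0513]
tool_rot: [0.659, 0.752, 0.0, 0.0]
ft_force: [0.5, -0.5, 0.0]
grip_width: 0.0418
grip_force: 20.0
```

Call:
play_rows(
  steps=[-0.4,0,0,-0.2,0,-0.4,0,0,-0.4,0,-0.4,0,0,-0.7,0,-0.4,0,0,-0.9,0,-0.4,0,0,-0.9,0,-0.4,0,0,-0.9,0,-0.4,0,0,-0.9,0,-0.4,0,0,0,0,-0.4,0,0,0,0,-0.4,0,0,0,0],
)

```text
time: 35.7
position: [0.4915, -0.3373, 0.1971]
tool_rot: [0.659, 0.752, 0.0, -0.001]
ft_force: [0.2, -0.4, -0.7]
grip_width: 0.0414
grip_force: 20.0
```

```bash
python3 - <<'E'
from h import *
go(.5617,-.0192,.20,1.702)
E
```

```text
now tx 10.21 ty 3.70 tz -0.10 twist -0.00
turned tx 10.21 ty 3.71 tz -0.10 twist -0.00
t 35.7 p [ 0.4915 -0.3373  0.1971] phi 1.702 F [ 0.2 -0.4 -0.7] w 0.0414 gf 20.0
```

Call:
play_rows(
  steps=[-0.4,0.5,0.18,0,0,-0.4,0.9,0.32,0,0,-0.4,0.9,0.32,0,0,-0.4,0.9,0.33,0,0,-0.4,0.9,0.33,0,0,-0.4,0.9,0.33,0,0,-0.4,0.9,0.33,0,0,-0.4,0.9,0.33,0,0,-0.4,0.9,0.33,0,0,-0.4,0.9,0.33,0,0],
)

```text
time: 36.7
position: [0.5508, -0.0675, 0.197]
tool_rot: [0.659, 0.752, -0.0, -0.002]
ft_force: [-0.0, -0.1, -1.3]
grip_width: 0.0415
grip_force: 20.0
```

Call:
play_rows(
  steps=[-0.4,0.9,0.33,0,0,-0.4,0.5,0.18,0,0,-0.4,0.21,0.06,0,0,-0.4,0,0,0.4,0,-0.4,0,0,0.6,0,-0.4,0,0,0.6,0,-0.4,0,0,0.4,0,-0.4,0,0,0,0,-0.4,0,0,0,0,-0.4,0,0,0,0],
)

```text
time: 37.7
position: [0.5631, -0.0205, 0.1389]
tool_rot: [0.66, 0.752, 0.0, 0.001]
ft_force: [0.2, -0.6, -0.6]
grip_width: 0.0417
grip_force: 20.0
```

```bash
python3 - <<'E'
from h import *
go(.5617,-.0192,.0895,1.702)
im,K,R,t=cam("side")
# cup / guard columns: print brightness rows at melt body and guard rim
g=im[...,0].astype(int)
for r in range(150,184,3): print(r,' '.join('%3d'%v for v in g[r,246:290:1]))
E
```

```text
now tx 0.05 ty -0.04 tz 1.65 twist -0.01
turned tx 0.05 ty -0.04 tz 1.65 twist -0.01
t 37.7 p [ 0.5631 -0.0205  0.1389] phi 1.701 F [ 0.2 -0.6 -0.6] w 0.0417 gf 20.0
150 171 171 168 135  27  10   7   6  11  35  73  91 104 113 118 109 100  94  93  92  96  94  94  99 108 114 122 111  91  67  29   4   7   1   2  41 122 171 170 170 171 173 171 170
153 171 172 170 142  53   4   6   6   7  35  63  72  74  78  82  84  85  85  88  90  88  88  88  88  88  85  84  82  77  63  25  13   5   1   4  64 139 171 171 171 172 172 170 171
156 173 172 170 144  61   8   6   6  21  51  69  71  75  77  84  85  86  85  87  89  88  89  87  88  86  86  85  78  73  62  26   9   5   0  18 106 172 173 172 172 172 170 170 170
159 172 170 169 170 168 162 172 172 171 146  82  68  76  81  83  82  86  83  89  93  85  88  87  85  85  85  80  78  74  66  79 108  88  46 113 165 171 170 173 170 171 171 168 170
162 170 171 172 171 171 171 171 171 170 152  95  68  74  76  82  83  85  84  90  93  95  90  84  84  82  79  78  75  72  64 115 171 170 170 170 171 172 171 170 172 171 171 173 170
165 171 173 170 172 172 171 174 17
[... 525 characters left out ...]
 172 171 171 173 164 144 132 108  82  66  74  83  84  83  86  87  85  84  83  78  76  73  69  73  84  85  91 109 141 162 172 171 172 169 171 171 171 171 157 119
177 172 171 173 170 173 173 169 150 117  86  76  79  83  92  87  81  85  84  84  82  82  82  79  76  76  85  90  94  87  84  81  77  75 101 132 152 174 172 172 171 170 156 125 114
180 174 171 172 163 137 114 112 112 111  81  76  84  90  92  97  99 103 102 101 103 103 100 102 102  98 100  96  92  90  86  82  76  83 111 129 151 172 172 156 129 117 114 114 112
183 169 172 154 119 115 105  75  45  80 131 157 140 100  93  98  99 103 101 102 105 104 103 104 104 102  99  97  96  96 118 141 143 111  76  54  68 113 114 116 113 111 112 110 108
```

Call:
play_rows(
  steps=[-0.4,0.04,-0.04,0.2,0,-0.4,0,0,0.4,0,-0.4,0,0,0.4,0,-0.4,0,0,0.3,0,-0.4,0,0,0.15,0,-0.4,0,0,0.1,0,-0.4,0,0,0.05,0,-0.4,0,0,0.03,0,-0.4,0,0,0,0,-0.4,0,0,0,0],
)

```text
time: 38.75
position: [0.5613, -0.019, 0.0896]
tool_rot: [0.659, 0.752, 0.0, 0.0]
ft_force: [0.4, -0.5, -1.4]
grip_width: 0.0415
grip_force: 20.0
```

```bash
python3 - <<'E'
from h import *
go(.5617,-.0192,.0885,1.702)
E
```

```text
now tx -0.01 ty 0.01 tz 0.04 twist -0.00
turned tx -0.01 ty 0.01 tz 0.04 twist -0.00
t 38.8 p [ 0.5613 -0.019   0.0896] phi 1.702 F [ 0.4 -0.5 -1.4] w 0.0415 gf 20.0
```

Call:
play_rows(
  steps=[-0.4,0,0,0.03,0,0.05,0,0,0,0,0.1,0,0,0,0,0.5,0,0,0,0,0.8,0,0,0,0,0.8,0,0,-0.3,0,0.8,0,0,-0.8,0,0.8,0,0,-0.9,0,0.8,0,0,-0.9,0,0.8,0,0,-0.9,0],
)

```text
time: 39.75
position: [0.561, -0.0189, 0.2042]
tool_rot: [0.659, 0.752, 0.0, 0.0]
ft_force: [0.5, -0.2, 0.1]
grip_width: 0.0779
grip_force: 0.0
```

```bash
python3 - <<'E'
from h import *
go(.4144,.2585,.16,-.166)
im,K,R,t=cam("side"); np.savez("side_melt.npz",im=im)
g=im[...,0].astype(int)
for r in range(150,200,2): print(r,' '.join('%3d'%v for v in g[r,248:288:1]))
S=lambda P:proj(P,K,R,t).round(1)
c=np.array([.5615,-.0192,0])
print("rim centre/left/right/back/front seated z .109",S(c+[0,0,.109]),S(c+[.0215,0,.109]),S(c+[-.0215,0,.109]),S(c+[0,-.0215,.109]),S(c+[0,.0215,.109]))
print("guard rim",S(c+[0,.0285,.086]),S(c+[.0285,0,.086]),S(c+[-.0285,0,.086]))
print("crucible rim front",S(c+[0,.029,.064]))
E
```

```text
now tx 9.81 ty -3.64 tz 1.47 twist 18.68
turned tx -6.35 ty -8.31 tz 1.47 twist 18.68
t 39.8 p [ 0.561  -0.0189  0.2042] phi 1.702 F [ 0.5 -0.2  0.1] w 0.0779 gf 0.0
150 166 165 165 165 164 165 167 165 163 166 165 165 167 167 167 166 164 165 165 163 168 165 166 165 167 164 166 165 163 165 165 165 164 166 164 165 167 165 165 165
152 164 165 165 163 164 165 166 165 163 165 165 164 167 167 162 163 166 165 165 164 167 165 165 167 165 165 168 165 165 165 167 165 167 166 167 165 167 166 165 165
154 164 164 165 163 164 166 166 165 165 164 164 164 167 166 165 165 164 164 166 165 167 165 166 165 164 166 166 168 164 163 165 164 164 164 165 166 164 166 166 165
156 165 166 165 165 166 166 165 164 164 165 164 166 166 165 165 166 166 165 167 165 167 164 164 164 165 163 164 165 167 163 165 165 166 165 165 166 167 164 164 165
158 164 167 167 166 165 163 165 163 165 166 165 165 164 163 165 165 166 168 165 164 166 165 166 167 165 165 166 165 167 165 167 163 165 166 165 166 164 165 165 165
160 167 164 165 165 166 165 167 165 166 166 164 165 167 162 166 165 164 164 165 166 165 165 166 167 166 163 166 16
[... 2667 characters left out ...]
10 110
194 111 109 111 109  87  34   9  19  21  33  41  51  68  74  78  78  81  78  81  79  79  78  79  79  71  60  47  34  24  16   7  11  15  70 109 110 128 154 140 110
196 160 139 110 110 110  90  29   8   5   6  11  13  15  19  23  27  32  35  35  30  31  25  28  22  15  10   8   6   5   9   5  13  65 109 108 111 112 112 112 109
198 165 164 167 166 166 165 135  34  11   4   8   8   8   9   6  11   9   6   9   7   9   2   4   7   3  10   0   8   5  12   4  45  91 111 109 111 110 133 163 156
rim centre/left/right/back/front seated z .109 [266.4 167.7] [256.  166.2] [276.8 169.2] [269.3 161.8] [263.4 173.8]
guard rim [262.7 185.3] [253.2 175.1] [280.3 179.1]
crucible rim front [263.  194.2]
```

The rim pixels match the seated prediction. The gap between the front of the melting cup's rim and the front of the guard's rim is 11.5 px, and the gap from the guard's rim to the crucible's is about 9 px, both as expected. Now the punch block goes back.

Call:
play_rows(
  steps=[0.6,0,0,0,1,0.6,0,0,0,1,0.6,0,0,0,1,0.6,0,0,0,1,0.6,0,0,0,1,0.6,0,0,0,1,0.6,0,0,0,1,0.6,0,0,0,1,0.6,0,0,0,1,0.6,0,0,0,1],
)

```text
time: 40.8
position: [0.5611, -0.0189, 0.203]
tool_rot: [0.94, 0.342, 0.0, 0.0]
ft_force: [0.9, 0.0, -0.2]
grip_width: 0.0694
grip_force: 0.0
```

Call:
play_rows(
  steps=[0.6,0,0,0,1,0.6,0,0,0,1,0.6,0,0,0,1,0.6,0,0,0,1,0.6,0,0,0,1,0.6,0,0,0,1,0.6,0,0,0,1,0.6,0,0,0,1,0.6,0,0,0,0.68,0.6,-0.4,-0.5,0,0],
)

```text
time: 41.8
position: [0.5531, -0.0034, 0.2031]
tool_rot: [0.996, -0.084, 0.001, 0.0]
ft_force: [-0.2, -0.0, 0.2]
grip_width: 0.0698
grip_force: 0.0
```

Call:
play_rows(
  steps=[0.6,-0.62,-0.82,0.15,0,0.6,-0.62,-0.82,0.15,0,0.6,-0.62,-0.82,0.15,0,0.6,-0.62,-0.82,0.15,0,0.6,-0.62,-0.82,0.15,0,0.6,-0.62,-0.82,0.15,0,0.6,-0.62,-0.82,0.15,0,0.6,-0.62,-0.82,0.15,0,0.6,-0.62,-0.82,0.15,0,0.6,-0.37,-0.43,0.12,0],
)

```text
time: 42.8
position: [0.4118, 0.2605, 0.1585]
tool_rot: [0.997, -0.081, -0.001, -0.0]
ft_force: [0.3, -0.4, -0.7]
grip_width: 0.0697
grip_force: 0.0
```

Call:
play_rows(
  steps=[0.6,0,0,0,0,0.6,0,0,0,0,0.6,0,0,0,0,0.6,0,0,0,0,0.6,0,0,0,0,0.6,0,0,0,0,0.6,0,0,0,0,0.6,0,0,0,0,0.6,0,0,0,0,0.6,0,0,0,0],
)

```text
time: 43.8
position: [0.4145, 0.2584, 0.1584]
tool_rot: [0.997, -0.083, 0.0, -0.0]
ft_force: [0.5, 0.6, 0.6]
grip_width: 0.0695
grip_force: 0.0
```

```bash
python3 - <<'E'
from h import *
go(.4146,.2586,.031,-.166)
E
```

```text
now tx 0.00 ty -0.01 tz 4.25 twist -0.00
turned tx 0.00 ty -0.01 tz 4.25 twist -0.00
t 43.8 p [0.4145 0.2584 0.1584] phi -0.166 F [0.5 0.6 0.6] w 0.0695 gf 0.0
```

Call:
play_rows(
  steps=[0.6,0,0,0.6,0,0.6,0,0,0.9,0,0.6,0,0,0.9,0,0.6,0,0,0.9,0,0.6,0,0,0.6,0,0.6,0,0,0.35,0,0.6,0,0,0,0,0.6,0,0,0,0,0.6,0,0,0,0,0.3,0,0,0,0],
  grip_force=25,
)

```text
time: 44.8
position: [0.4151, 0.2587, 0.0318]
tool_rot: [0.997, -0.083, 0.001, -0.0]
ft_force: [0.2, -0.1, -0.3]
grip_width: 0.0663
grip_force: 0.0
```

Call:
play_rows(
  steps=[0.2,0,0,0,0,-0.6,0,0,0,0,-0.6,0,0,0,0,-0.6,0,0,0,0,-0.6,0,0,0,0,-0.6,0,0,0,0,-0.6,0,0,0,0,-0.6,0,0,0,0,-0.6,0,0,0,0,-0.6,0,0,0,0],
)

```text
time: 45.8
position: [0.4146, 0.2585, 0.0311]
tool_rot: [0.997, -0.083, 0.0, -0.0]
ft_force: [-0.5, 0.6, 4.5]
grip_width: 0.044
grip_force: 24.9
```

Call:
play_rows(
  steps=[-0.6,0,0,-0.3,0,-0.6,0,0,-0.6,0,-0.6,0,0,-0.9,0,-0.6,0,0,-0.9,0,-0.6,0,0,-0.9,0,-0.6,0,0,-0.7,0,-0.6,0,0,0,0,-0.6,0,0,0,0,-0.6,0,0,0,0,-0.6,0,0,0,0],
)

```text
time: 46.8
position: [0.4134, 0.258, 0.1584]
tool_rot: [0.997, -0.083, -0.002, 0.001]
ft_force: [0.0, -0.1, -2.7]
grip_width: 0.0437
grip_force: 24.9
```

```bash
python3 - <<'E'
from h import *
go(.4237,-.3491,.16,.241)
E
```

```text
now tx 3.69 ty 19.90 tz -0.05 twist -4.07
turned tx -4.50 ty 19.73 tz -0.05 twist -4.07
t 46.8 p [0.4134 0.258  0.1584] phi -0.166 F [ 0.  -0.1 -2.7] w 0.0437 gf 24.9
```

Call:
play_rows(
  steps=[-0.6,0.4,0.5,0,0,-0.6,0.4,0.95,0,0,-0.6,0.4,0.95,0,0,-0.6,0.4,0.95,0,0,-0.6,0.4,0.95,0,0,-0.6,0.4,0.95,0,0,-0.6,0.4,0.95,0,0,-0.6,0.4,0.95,0,0,-0.6,0.4,0.95,0,0,-0.6,0.4,0.95,0,0],
)

```text
time: 47.8
position: [0.4875, -0.0304, 0.1588]
tool_rot: [0.997, -0.083, -0.001, -0.0]
ft_force: [-0.3, 0.6, -3.0]
grip_width: 0.0441
grip_force: 24.9
```

Call:
play_rows(
  steps=[-0.6,0.2,0.95,0,0,-0.6,0.2,0.95,0,0,-0.6,0.2,0.95,0,0,-0.6,0.2,0.95,0,0,-0.6,0,0.95,0,0,-0.6,0,0.95,0,0,-0.6,-0.2,0.95,0,0,-0.6,-0.2,0.95,0,0,-0.6,-0.2,0.95,0,0,-0.6,-0.2,0.95,0,0],
)

```text
time: 48.8
position: [0.4397, -0.3108, 0.1585]
tool_rot: [0.997, -0.083, -0.001, -0.001]
ft_force: [-0.3, -0.6, -3.7]
grip_width: 0.044
grip_force: 24.9
```

Call:
play_rows(
  steps=[-0.6,-0.2,0.8,0,0,-0.6,-0.1,0.4,0,0,-0.6,0,0.15,0,0,-0.6,0,0,0,-1,-0.6,0,0,0,-1,-0.6,0,0,0,-1,-0.6,0,0,0,-1,-0.6,0,0,0,-0.07,-0.6,0,0,0,0,-0.6,0,0,0,0],
)

```text
time: 49.8
position: [0.4254, -0.3481, 0.1597]
tool_rot: [0.993, 0.12, -0.0, -0.0]
ft_force: [0.1, -0.2, -2.6]
grip_width: 0.0438
grip_force: 24.9
```

Call:
play_rows(
  steps=[-0.6,0,0,0,0,-0.6,0,0,0.3,0,-0.6,0,0,0.7,0,-0.6,0,0,0.7,0,-0.6,0,0,0.6,0,-0.6,0,0,0.4,0,-0.6,0,0,0.2,0,-0.6,0,0,0,0,-0.6,0,0,0,0,-0.6,0,0,0,0],
)

```text
time: 50.8
position: [0.4256, -0.3493, 0.0737]
tool_rot: [0.993, 0.12, 0.001, 0.001]
ft_force: [0.3, 0.8, -2.7]
grip_width: 0.0438
grip_force: 24.9
```

```bash
python3 - <<'E'
from h import *
go(.4237,-.3491,.031,.241)
E
```

```text
now tx -0.06 ty -0.02 tz 1.42 twist -0.00
turned tx -0.06 ty -0.02 tz 1.42 twist -0.00
t 50.8 p [ 0.4256 -0.3493  0.0737] phi 0.241 F [ 0.3  0.8 -2.7] w 0.0438 gf 24.9
```

Call:
play_rows(
  steps=[-0.6,-0.05,-0.02,0.3,0,-0.6,0,0,0.4,0,-0.6,0,0,0.3,0,-0.6,0,0,0.2,0,-0.6,0,0,0.1,0,-0.6,0,0,0,0,-0.6,0,0,0,0,-0.6,0,0,0,0,-0.6,0,0,0,0,-0.6,0,0,0,0],
)

```text
time: 51.8
position: [0.4237, -0.3487, 0.0342]
tool_rot: [0.993, 0.12, 0.0, 0.0]
ft_force: [0.2, -0.3, -2.6]
grip_width: 0.044
grip_force: 24.9
```

```bash
python3 - <<'E'
from h import *
go(.4237,-.3491,.0307,.241)
im,K,R,t=cam("side")
for r in im[134:144,339:366,0]: print(' '.join('%3d'%v for v in r))
E
```

```text
now tx -0.00 ty 0.01 tz 0.12 twist -0.00
turned tx -0.00 ty 0.01 tz 0.12 twist -0.00
t 51.8 p [ 0.4237 -0.3487  0.0342] phi 0.241 F [ 0.2 -0.3 -2.6] w 0.0440 gf 24.9
166 164 152  96  15  18  23  25  24  24  19  14   0   6   0   0   6   6   5   8  15  25  67 101 102  97  99
165 169 163 124  14  16  27  25  26  24  23  18  15  15  12  11  13  15  17  21  16  33  67 102 100  97 101
166 166 165 132  13  15  26  30  25  24  21  23  25  23  23  23  28  21  29  26  26  34  67 101  99  98  96
168 166 164 132  24  16  27  26  24  22  23  25  23  26  27  27  28  24  28  28  25  39  75 102 101  99  96
166 165 166 140  60  21  24  24  23  24  22  21  28  24  28  28  28  26  25  27  28  52  87  99  98  99  96
167 167 168 138  49  20  23  25  27  25  25  23  24  21  25  24  23  30  25  26  25  54  91 101 100  96  97
165 164 168 150  87  23  23  27  25  22  26  26  23  21  26  27  27  27  26  27  30  52  90 101  98  97  98
167 168 165 164 124  22  24  25  26  24  23  29  23  25  24  24  25  27  25  26  27  67 102 101  99  98  94
168 166 166 163 137  59  62  61  59  61  54  43  46  47  46  45  46  48  47  48  48  75 105 100  98  98  97
165 165 164 166 139  85  88  86  84  81  87  85  89  89  90  93  91  91  92  91  95 105 107 100  96  96  95
```

Against the earlier image the block's columns match to a fraction of a pixel. I lower the last 3 mm and release.

Call:
play_rows(
  steps=[-0.6,0,0.01,0.06,0,-0.6,0,0,0.05,0,-0.6,0,0,0,0,-0.6,0,0,0,0,-0.6,0,0,0,0,0,0,0,0,0,0.2,0,0,0,0,0.6,0,0,0,0,0.6,0,0,0,0,0.6,0,0,0,0],
)

```text
time: 52.85
position: [0.4236, -0.3488, 0.0303]
tool_rot: [0.993, 0.12, -0.0, -0.0]
ft_force: [0.4, -0.6, 0.3]
grip_width: 0.0664
grip_force: 0.0
```

Call:
play_rows(
  steps=[0.6,0,0,-0.3,0,0.6,0,0,-0.7,0,0.6,0,0,-0.9,0,0.8,0,0,-0.9,0,0.8,0,0,-0.9,0,0.8,0,0,-0.6,0,0.8,0,0,0,0,0.8,0,0,0,0,0.8,0,0,0,0,0.8,0,0,0,0],
)

```text
time: 53.85
position: [0.423, -0.3481, 0.1583]
tool_rot: [0.993, 0.12, -0.001, -0.001]
ft_force: [-0.7, -0.5, 0.2]
grip_width: 0.0782
grip_force: 0.0
```

```bash
python3 - <<'E'
from h import *
go(.4306,.3515,.16,-.166)
im,K,R,t=cam("side")
for r in im[134:145,339:366,0]: print(' '.join('%3d'%v for v in r))
E
```

```text
now tx 5.80 ty -22.59 tz -0.06 twist 4.07
turned tx -3.60 ty -23.04 tz -0.06 twist 4.07
t 53.9 p [ 0.423  -0.3481  0.1583] phi 0.241 F [-0.7 -0.5  0.2] w 0.0782 gf 0.0
161 161 146  93  17  20  29  27  29  26  27  27  24  23  28  24  24  26  25  27  24  27  62  99  98  95  95
163 159 147  93  15  19  23  30  31  25  25  23  20  22  23  22  22  30  27  22  24  28  66  94  96  97  95
162 159 156 121  17  21  28  25  28  25  28  23  22  22  24  26  27  26  27  24  26  30  66  97  95  93  94
161 163 161 126  10  18  29  29  30  26  27  26  18  22  23  24  25  28  29  23  24  36  76  97  94  94  95
163 161 161 130  34  23  28  25  30  26  27  27  25  22  26  27  27  23  27  24  23  49  86  96  95  95  96
161 162 162 135  60  24  27  27  29  27  28  24  24  26  28  26  27  26  25  22  24  52  87  95  93  93  96
162 159 162 138  68  23  25  27  27  23  27  27  24  21  27  25  25  25  24  29  25  48  85  94  93  92  94
161 161 162 145  89  30  26  30  27  25  23  25  22  22  25  21  24  23  25  21  27  61  99  98  95  92  95
161 161 160 158 119  28  29  23  28  23  24  25  27  23  23  24  28  24  25  26  32  72 104  98  91  95  92
160 161 161 157 137  96  98  96  96  96  98  88  60  62  64  64  64  64  62  65  77  97 106  99  92  94  93
161 161 160 158 149 141 141 138 142 140 144 129  88  88  92  94  90  92  90  92  99 104 102 100  95  95  93
```

Call:
play_rows(
  steps=[0.8,0,0,0,1,0.8,0,0,0,1,0.8,0,0,0,1,0.8,0,0,0,1,0.8,0.2,-0.5,0,0.07,0.8,0.2,-0.95,0,0,0.8,0.2,-0.95,0,0,0.8,0.2,-0.95,0,0,0.8,0.2,-0.95,0,0,0.8,0.2,-0.95,0,0],
)

```text
time: 54.9
position: [0.4851, -0.1981, 0.1587]
tool_rot: [0.997, -0.083, -0.001, -0.0]
ft_force: [-0.7, -0.2, -0.3]
grip_width: 0.0783
grip_force: 0.0
```

Call:
play_rows(
  steps=[0.8,0.2,-0.95,0,0,0.8,0.2,-0.95,0,0,0.8,0.2,-0.95,0,0,0.8,-0.2,-0.95,0,0,0.8,-0.2,-0.95,0,0,0.8,-0.2,-0.95,0,0,0.8,-0.2,-0.95,0,0,0.8,-0.2,-0.95,0,0,0.8,-0.2,-0.95,0,0,0.8,-0.2,-0.95,0,0],
)

```text
time: 55.9
position: [0.508, 0.0869, 0.1588]
tool_rot: [0.997, -0.083, -0.001, 0.0]
ft_force: [-0.0, 0.2, -0.1]
grip_width: 0.0786
grip_force: 0.0
```

Call:
play_rows(
  steps=[0.8,-0.45,-0.93,0,0,0.8,-0.45,-0.93,0,0,0.8,-0.45,-0.93,0,0,0.8,-0.45,-0.93,0,0,0.8,-0.45,-0.93,0,0,0.8,-0.45,-0.93,0,0,0.8,-0.45,-0.93,0,0,0.8,-0.45,-0.93,0,0,0.8,-0.3,-0.6,0,0,0.8,-0.1,-0.25,0,0],
)

```text
time: 56.9
position: [0.4303, 0.3523, 0.1587]
tool_rot: [0.997, -0.082, -0.001, 0.0]
ft_force: [-0.4, -0.4, -0.2]
grip_width: 0.0782
grip_force: 0.0
```

Call:
play_rows(
  steps=[0.8,0,0,0,0,0.8,0,0,0,0,0.8,0,0,0,0,0.8,0,0,0,0,0.8,0,0,0,0,0.8,0,0,0,0,0.8,0,0,0,0,0.8,0,0,0,0,0.8,0,0,0,0,0.8,0,0,0,0],
)

```text
time: 57.9
position: [0.4313, 0.3508, 0.1596]
tool_rot: [0.997, -0.083, 0.0, 0.0]
ft_force: [-0.1, 0.3, -0.1]
grip_width: 0.0781
grip_force: 0.0
```

```bash
python3 - <<'E'
from h import *
go(.4306,.3515,.041,-.166)
E
```

```text
now tx -0.03 ty -0.02 tz 3.95 twist -0.00
turned tx -0.03 ty -0.02 tz 3.95 twist -0.00
t 57.9 p [0.4313 0.3508 0.1596] phi -0.166 F [-0.1  0.3 -0.1] w 0.0781 gf 0.0
```

Call:
play_rows(
  steps=[0.8,-0.02,-0.02,0.6,0,0.8,0,0,0.9,0,0.8,0,0,0.9,0,0.8,0,0,0.8,0,0.8,0,0,0.5,0,0.8,0,0,0.25,0,0.8,0,0,0,0,0.8,0,0,0,0,0.8,0,0,0,0,0.4,0,0,0,0],
)

```text
time: 58.9
position: [0.4315, 0.3519, 0.042]
tool_rot: [0.997, -0.083, 0.001, -0.001]
ft_force: [0.3, -0.2, -0.2]
grip_width: 0.0753
grip_force: 0.0
```

Call:
play_rows(
  steps=[0.3,0,0,0,0,-0.5,0,0,0,0,-0.5,0,0,0,0,-0.5,0,0,0,0,-0.5,0,0,0,0,-0.5,0,0,0,0,-0.5,0,0,0,0,-0.5,0,0,0,0,-0.5,0,0,0,0,-0.5,0,0,0,0],
)

```text
time: 59.9
position: [0.4311, 0.3517, 0.0412]
tool_rot: [0.997, -0.083, 0.0, -0.0]
ft_force: [-0.1, 1.0, 3.0]
grip_width: 0.0503
grip_force: 25.0
```

Call:
play_rows(
  steps=[-0.5,0,0,-0.3,0,-0.5,0,0,-0.6,0,-0.5,0,0,-0.9,0,-0.5,0,0,-0.9,0,-0.5,0,0,-0.9,0,-0.5,0,0,-0.35,0,-0.5,0,0,0,0,-0.5,0,0,0,0,-0.5,0,0,0,0,-0.5,0,0,0,0],
)

```text
time: 60.9
position: [0.43, 0.351, 0.158]
tool_rot: [0.997, -0.083, -0.001, 0.001]
ft_force: [0.0, -0.1, -3.5]
grip_width: 0.0502
grip_force: 25.0
```

```bash
python3 - <<'E'
from h import *
go(.4118,-.2532,.16,.131)
E
```

```text
now tx 2.73 ty 19.96 tz -0.07 twist -2.97
turned tx -3.23 ty 19.89 tz -0.07 twist -2.97
t 60.9 p [0.43  0.351 0.158] phi -0.166 F [ 0.  -0.1 -3.5] w 0.0502 gf 25.0
```

Call:
play_rows(
  steps=[-0.5,0.4,0.5,0,0,-0.5,0.4,0.95,0,0,-0.5,0.4,0.95,0,0,-0.5,0.4,0.95,0,0,-0.5,0.4,0.95,0,0,-0.5,0.4,0.95,0,0,-0.5,0.4,0.95,0,0,-0.5,0.4,0.95,0,0,-0.5,0.4,0.95,0,0,-0.5,0.4,0.95,0,0],
)

```text
time: 61.9
position: [0.5041, 0.0626, 0.1588]
tool_rot: [0.997, -0.083, -0.001, -0.0]
ft_force: [0.2, -0.4, -2.3]
grip_width: 0.0503
grip_force: 25.0
```

Call:
play_rows(
  steps=[-0.5,0.1,0.95,0,0,-0.5,0.1,0.95,0,0,-0.5,0,0.95,0,0,-0.5,0,0.95,0,0,-0.5,-0.1,0.95,0,0,-0.5,-0.1,0.95,0,0,-0.5,-0.2,0.95,0,0,-0.5,-0.2,0.95,0,0,-0.5,-0.2,0.95,0,0,-0.5,-0.2,0.95,0,0],
)

```text
time: 62.9
position: [0.4327, -0.2141, 0.1589]
tool_rot: [0.997, -0.083, -0.001, -0.0]
ft_force: [0.2, -0.1, -3.9]
grip_width: 0.05
grip_force: 25.0
```

Call:
play_rows(
  steps=[-0.5,-0.2,0.8,0,0,-0.5,-0.17,0.4,0,0,-0.5,-0.1,0.2,0,0,-0.5,0,0,0,-0.99,-0.5,0,0,0,-0.99,-0.5,0,0,0,-0.99,-0.5,0,0,0,0,-0.5,0,0,0,0,-0.5,0,0,0,0,-0.5,0,0,0,0],
)

```text
time: 63.9
position: [0.4127, -0.2521, 0.1595]
tool_rot: [0.998, 0.065, -0.0, -0.0]
ft_force: [0.8, 0.0, -2.6]
grip_width: 0.0504
grip_force: 25.0
```

```bash
python3 - <<'E'
from h import *
go(.4118,-.2532,.05,.131)
E
```

```text
now tx -0.04 ty 0.03 tz 3.65 twist -0.01
turned tx -0.04 ty 0.03 tz 3.65 twist -0.01
t 63.9 p [ 0.4127 -0.2521  0.1595] phi 0.130 F [ 0.8  0.  -2.6] w 0.0504 gf 25.0
```

Call:
play_rows(
  steps=[-0.5,-0.03,0.03,0.4,0,-0.5,0,0,0.8,0,-0.5,0,0,0.8,0,-0.5,0,0,0.8,0,-0.5,0,0,0.5,0,-0.5,0,0,0.25,0,-0.5,0,0,0.1,0,-0.5,0,0,0,0,-0.5,0,0,0,0,-0.5,0,0,0,0],
)

```text
time: 64.9
position: [0.4123, -0.2537, 0.0508]
tool_rot: [0.998, 0.065, 0.001, 0.001]
ft_force: [0.5, 0.2, -3.5]
grip_width: 0.0502
grip_force: 25.0
```

Call:
play_rows(
  steps=[-0.5,0,0,0.1,0,-0.5,0,0,0.08,0,-0.5,0,0,0,0,-0.5,0,0,0,0,-0.5,0,0,0,0,-0.5,0,0,0,0,-0.5,0,0,0,0,-0.5,0,0,0,0,-0.5,0,0,0,0,-0.5,0,0,0,0],
)

```text
time: 65.9
position: [0.4119, -0.2533, 0.0447]
tool_rot: [0.998, 0.065, 0.0, 0.0]
ft_force: [0.0, -0.3, -2.4]
grip_width: 0.0504
grip_force: 25.0
```

```bash
python3 - <<'E'
from h import *
go(.4118,-.2532,.0403,.131)
im,K,R,t=cam("side");S=np.load("side_grip.npz")["im"]
for r in range(138,168,4):
  for n,a in(("grip0",S),("now  ",im)): print(r,n,' '.join('%3d'%v for v in a[r,338:370,0]))
E
```

```text
now tx -0.00 ty -0.00 tz 0.15 twist -0.00
turned tx -0.00 ty -0.00 tz 0.15 twist -0.00
t 65.9 p [ 0.4119 -0.2533  0.0447] phi 0.131 F [ 0.  -0.3 -2.4] w 0.0504 gf 25.0
138 grip0 128 149  93   4   2   6  12   6   0   5   3   6   1   1   5   1   0   9   2   5   8   5   2   4   4   8   1   4   0   0   6   6
138 now   130 166 162 150 116  36  25  29  30  32  34  35  30   3   0   2   7   0   1   0   0   2   2   9   6   5  13  13   3   1   4   5
142 grip0 149 169 167 166 138  57  35  33  39  42  40  43  26   3   2   5   3   0   5   2   6   8  28  49  45  46  71  95 100 102 102 106
142 now   150 164 165 165 137  53  37  35  38  42  46  41  27   5   5   0   5   2   6   5   2   6  28  48  45  47  69  94  99 100 104 104
146 grip0 112 142 150 122  94  37  41  38  39  42  45  34   8   3   3   5   1   2   5   0   3  15  40  46  46  57  82  93 100 101 100 103
146 now   114 138 150 115  78  31  38  38  40  43  43  34   7   0   3   0   1   3   1   5   5  19  38  46  42  65  90  94  96 102 101 105
150 grip0 165 166 165 151  97  37  37  41  41  43  41  33   1   0   0   3   4   6   1   3   9  28  46  4
[... 575 characters left out ...]
98 102 105
158 now   149 167 165 132  43  38  41  39  42  43  47  46  48  49  47  46  51  49  48  48  45  44  43  56  88 101  99  91  92  98 103 105
162 grip0 166 166 163 154 124  71  51  44  44  44  48  51  48  50  49  46  52  50  48  49  44  53  76  98 101 101  97  93  94  94 100 106
162 now   166 165 165 160 133  87  81  76  64  49  48  47  48  50  51  45  48  46  47  56  64  78  98 104 103 102  97  95  94  94 104 103
166 grip0 112 142 163 141 100  86  87  89  91  92  97  99  99  99  96 100 105 110 108 106 105 107 105 102 103  97  96  93  95  96 103 108
166 now   110 140 165 141 101  88  89  90  90  92  97 100  97  99  98 103 106 109 107 105 104 104 106 102 102  96  98  93  91  94 100 110
```

```bash
python3 - <<'E'
from h import *
A=np.load("side0.npz")["im"];S=np.load("side_grip.npz")["im"]
for r in range(155,167,1):
  for n,a in(("orig ",A),("grip0",S)): print(r,n,' '.join('%3d'%v for v in a[r,338:368,0]))
E
```

```text
155 orig  130 166 163 135  53  41  45  45  49  54  54  53  57  58  56  56  56  53  56  52  53  50  47  38  66 102 122 156 156 163
155 grip0 131 166 164 134  50  38  39  38  43  44  44  48  46  47  45  42  47  48  45  41  41  45  45  46  74  99  96  93  92 100
156 orig  129 165 164 132  42  42  48  48  50  51  55  55  57  56  56  56  52  53  56  53  51  47  44  46  72 100 101 130 155 159
156 grip0 133 167 166 132  41  35  38  41  41  42  41  48  48  50  52  47  47  50  47  48  44  45  44  45  73 101  97  92  96  98
157 orig  144 166 165 130  36  42  46  48  49  52  55  55  58  57  53  57  55  55  55  54  49  49  46  44  74  98 117 148 157 160
157 grip0 146 167 168 130  35  35  37  41  42  42  46  45  47  51  49  50  48  49  49  48  48  44  44  47  76  98  97  90  93  99
158 orig  148 165 164 130  40  45  45  51  48  49  55  54  57  56  54  58  58  55  54  51  48  51  47  47  78 101 122 158 154 159
158 grip0 150 166 166 132  38  32  37  43  40  43  46  46  45  47  50  49  50  49  46  48  50  46  42  51  77 103  95  92  92  98
159 orig  141 166 166 133  56  44  46  52  51  53  54  56  5
[... 1319 characters left out ...]
14 125 147 157 164 166 167 164 162 165 161 157 160
164 grip0 165 166 166 139  86  86  90  86  84  78  71  69  59  61  58  60  66  73  74  81  95 100 104 103 100 101  96  95  92  96
165 orig  138 165 163 154 151 149 148 150 152 155 156 157 157 157 151 154 155 154 160 163 164 164 164 165 164 164 165 162 155 162
165 grip0 140 167 164 154 122  87  86  89  90  89  92  93  92  92  88  93  98  99 103 102 106 106 103 104 102 100 101  96  93  94
166 orig  107 138 161 157 151 146 149 151 151 155 161 164 165 166 164 164 165 166 165 165 163 164 164 164 163 165 165 162 158 158
166 grip0 112 142 163 141 100  86  87  89  91  92  97  99  99  99  96 100 105 110 108 106 105 107 105 102 103  97  96  93  95  96
```

The bottom edge suggests that the first grip moved the flask about 1.3 mm towards +y. I compensate for that, set it down, clear the arm and compare with the starting images.

Call:
play_rows(
  steps=[-0.5,0,0.045,0.05,0,-0.5,0,0,0.05,0,-0.5,0,0,0.04,0,-0.5,0,0,0,0,-0.5,0,0,0,0,-0.5,0,0,0,0,0.2,0,0,0,0,0.3,0,0,0,0,0.8,0,0,0,0,0.8,0,0,0,0],
)

```text
time: 66.95
position: [0.4121, -0.2547, 0.0403]
tool_rot: [0.998, 0.065, -0.0, -0.0]
ft_force: [-0.8, -0.3, -0.1]
grip_width: 0.0653
grip_force: 0.0
```

Call:
play_rows(
  steps=[0.8,0,0,-0.3,0,0.8,0,0,-0.7,0,0.8,0,0,-0.9,0,0.8,0,0,-0.9,0,0.8,0,0,-0.9,0,0.8,0,0,-0.9,0,0.8,0,0,-0.9,0,0.8,0,0,-0.5,0,0.8,-0.5,0.5,0,0,0.8,-0.5,0.9,0,0],
)

```text
time: 67.95
position: [0.3874, -0.2989, 0.2218]
tool_rot: [0.998, 0.067, 0.0, 0.0]
ft_force: [0.1, -0.1, -0.5]
grip_width: 0.078
grip_force: 0.0
```

Call:
play_rows(
  steps=[0.8,-0.5,0.95,0,0,0.8,-0.5,0.95,0,0,0.8,-0.5,0.95,0,0,0.8,-0.5,0.95,0,0,0.8,-0.5,0.95,0,0,0.8,-0.5,0.95,0,0,0.8,-0.3,0.95,0,0,0.8,-0.2,0.6,0,0,0.8,0,0,0,0,0.8,0,0,0,0],
)

```text
time: 68.95
position: [0.3118, -0.5286, 0.2204]
tool_rot: [0.998, 0.065, -0.0, -0.001]
ft_force: [0.1, 0.4, 0.0]
grip_width: 0.078
grip_force: 0.0
```

```bash
python3 - <<'E'
from h import *
go(.259,-.568,.22,.131)
for n in("side","top"):
    im,K,R,t=cam(n);np.savez(n+"1.npz",im=im);A=np.load(n+"0.npz")["im"]
    g=lambda a:cv2.GaussianBlur(cv2.cvtColor(a,cv2.COLOR_RGB2GRAY).astype(np.float32),(0,0),.7)
    box={"side":{"flask":(122,168,338,372),"block":(108,128,344,364),"ctl":(235,262,305,360),"cone":(320,366,215,255)},"top":{"flask":(251,279,360,389),"block":(252,276,396,424),"ctl":(240,282,230,330),"cone":(195,218,140,168)}}[n]
    for k,(a,b,c,d) in box.items():
        try:
            W=np.eye(2,3,dtype=np.float32);cc,W=cv2.findTransformECC(g(A)[a:b,c:d],g(im)[a:b,c:d],W,cv2.MOTION_TRANSLATION,(3,100,1e-5))
            print(n,k,"cc %.3f"%cc,W[:,2],np.abs(A[a:b,c:d].astype(int)-im[a:b,c:d]).mean())
        except cv2.error as e: print(n,k,"fail")
E
```

```text
now tx -1.92 ty 1.07 tz 0.01 twist -0.01
turned tx -1.92 ty 1.07 tz 0.01 twist -0.01
t 69.0 p [ 0.3118 -0.5286  0.2204] phi 0.130 F [0.1 0.4 0. ] w 0.0780 gf 0.0
side flask cc 0.998 [-0.12552439 -0.04735486] 2.3329070758738277
side block cc 0.991 [-0.17620489 -0.0682912 ] 4.2525
side ctl cc 1.000 [-0.02063491 -0.00111437] 1.5306397306397306
side cone cc 1.000 [0.0019475  0.00296971] 1.6974637681159421
top flask fail
top block cc 0.292 [-27.317257   2.573019] 43.170138888888886
top ctl cc 1.000 [-0.00393285 -0.00546757] 2.8953174603174605
top cone cc 1.000 [ 0.00230402 -0.00027083] 2.728778467908903
```

```bash
python3 - <<'E'
from h import *
a=np.load("side_melt.npz")["im"][158:200,250:284].astype(int);b=np.load("side1.npz")["im"][158:200,250:284]
print(np.abs(a-b).mean()); print(robot.hand_in())
E
```

```text
6.311624649859944
the job is handed in; nothing more can be done
None
```

I finished the job and handed it in at about 69 s of the 141 s limit, with no verdict shown: the guard cup is home in the crucible and the melting cup inside it, the flask and punch block are back within about 0.5 mm of where they started (measured in the side view), and the ring cone did not move.

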